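# Take the dried lid off its keyhole stud and close the butter dish

## Task

The wooden lid of the white butter dish hangs to dry on the stand by the keyhole in its back, handle towards you: slide it up on its stud to the wide end of the keyhole and draw it off towards you without wrenching it. Lay it flat on the worktop, handle up, and let go of it, without dropping it; then take it by its handle and set it level into the dish, down on the ledge inside the rim. Leave the longer board hanging and the dish and everything else standing where they are.

Things in the scene. Friction and masses are not known exactly. Their poses are not given: they have to be found in the camera images.
- lid: Light wooden lid 160 x 60 x 14 mm with a bridge handle, about 0.2 kg. Origin: centre of its back (its underside on the dish). x runs along its length, towards the edge that is uppermost while it hangs; y along its width; z out of its top face to the handle. While it hangs its back is against the stand, x is up, z is level and points to the robot's side, its upper edge 225 mm above the worktop.
- lid_handle (a point): Middle of the handle's bar, axes as the lid's. The bar is 84 mm long (along x), 18 mm wide (along y), 15 mm high; it stands 11 mm clear of the lid's top face on two round feet 12 mm thick, 56 mm apart, and its top is 26 mm above that face.
- keyhole_wide (a point): Middle of the keyhole's wide opening, 21 mm across, on the lid's back, 6 mm from the lid's origin towards +x; axes as the lid's; unseen while it hangs. Here the stud's head (16 mm) passes along the lid's z. If the lid is slid up as far as it goes (26.5 mm), the stud stops against the opening's end 2.5 mm beyond this point.
- keyhole_narrow (a point): Where the stud's neck sits while the lid hangs, at the closed upper end of the keyhole's slot; axes as the lid's. The slot, 11 mm wide with lips 4.5 mm thick, undercut inside for the stud's head, runs from here 24 mm towards the lid's -x to the wide opening: the lid must rise 24 mm before it comes off.
- cheese_board: Plain board of the same wood, 190 x 60 x 14 mm, no handle, hung on the stand's other stud by the same kind of keyhole, its upper edge level with the lid's. Origin: centre of its back; axes as the lid's. It must stay hanging. Which stud has the lid and which the board varies.
- stand: Darker wooden drying stand, fixed: a plank foot 135 x 230 x 18 mm that reaches 70 mm in front of the origin, and two uprights 36 mm wide, 16 mm thick, 196 mm high, 140 mm apart between centres. Origin: centre of the foot's underside; x away from the robot, y to its left, z up. The uprights' front faces lie at x = -8 mm; the hung plates are 12 mm wider on either side.
- stud_left (a point): Root of the left steel mushroom stud (at +y of the stand), on the upright's front face, 175 mm above the worktop. It points along the stand's -x: neck 8 mm thick and 6 mm long, then a round head 16 mm across and 3.5 mm thick.
- stud_right (a point): Root of the right stud (at -y of the stand), the same as the left one. The stand is on one side of the robot and the dish on the other, left and right varying; the worktop between them is free, and wall cabinets with handles hang behind, from about x = 0.55 m and 0.44 m above the worktop.
- dish: White butter dish, loose, about 0.7 kg, 182 x 82 x 48 mm, with a lug 18 mm long at either end. Origin: centre of its underside; x along its length, y its width, z up. Its mouth is 166 x 66 mm, walls 8 mm; a ledge 6 mm wide runs round inside, 34 mm above the underside. The lid's underside rests there, its top face flush with the rim, so that only the handle can be held.
- salt_shaker: Salt shaker 44 mm across and 90 mm high, standing behind the work; origin at the centre of its underside, z up.
- lemon: Lemon 71 x 53 x 51 mm, lying behind the work; origin at its underside.
- mug_island: Cream mug 106 mm high, standing behind the work on the left; origin at the centre of its underside, z up.

How it is judged:
By the outcome, as a careful person would: the job done as asked, in the order asked, and still so for the second after the job is handed in, with the robot touching nothing.
It also fails if it takes over 72 s, if anything falls off the work surface, if the arm or the gripper's body presses on something with over 40 N, if the wrist force passes 120 N, or if a joint passes its speed limit or range.

## Robot

A 6-joint arm with a two-finger parallel gripper is mounted at the origin on a cart in front of the work surface, level with it; the furniture and walls round the work are solid. World frame = base frame: x ahead of the robot, y to its left, z up, the work surface at z = 0. Lengths are in m, angles in degrees, forces in N, time in s.
With the tool pointing down it reaches from about 0.35 to 0.925 m from the base axis. Payload 6.4 kg.
Tool frame: the origin (TCP) lies midway between the tips of the shut fingers; the grasp point (between the pads) lies 19 mm behind it (manip.grasp_offset is the z of the grasp point in the tool frame, in m); z points along the fingers, y is the line along which they close (so a half turn about z gives the same grasp; the last joint's range is limited). The gripper opens to 94 mm and grips with 3 to 60 N. Pads are 16 mm wide; open, the fingers measure 119 mm over their backs; the gripper's body (75 mm by 177 mm) begins 78 mm behind the grasp point.
Start: joints at [63.249, 14.043, 89.255, -0, 76.702, -9.975], TCP at [0.188, 0.622, 0.182] pointing down, gripper open.
Joint ranges: [-179.41, 179.41], [-58.25, 129.5], [7.25, 145.43], [-54.29, 234.29], [11.92, 165.04], [-157.13, 157.13]. Speed limits (degrees/s): [147.25, 147.25, 180, 180, 180, 180].

## Interface

Orientations are given as [roll, pitch, yaw] about the fixed x, y, z axes, in that order (R = Rz(yaw) Ry(pitch) Rx(roll)).
In Python, from plant import manip gives the robot as it stands.
- The arm moves only by the shell command python3 inch.py 'ROWS'. ROWS is a JSON object whose key "moves" holds a list of rows, 1 to 5 of them, each of 5 numbers: the opening from 0.0 (shut) to 1.0 (fully open), then dx, dy, dz in m, then a turn about the tool's z in degrees; each row shifts and turns the commanded pose from where the row before left it, along the tool's axes as they then stand; what a row does not reach is not made up. A row lasts 1/8 s, in which the tool goes at most 0.0625 m and 10.7 degrees, less where a joint would pass 70% of its speed; a pose out of reach is approached as far as the arm can. The fingers move at their own pace and stop on an object; the grip force is fixed at half the most. Time passes only in rows, so rows that do not move let the fingers close. It prints the time, the measured TCP pose, the force, the opening and the grip force at its end. Input that does not fit is refused with a message, and nothing moves.
- manip.state(): the state, without advancing time (a new reading comes with each control period).
- manip.snapshot(name): name is "scene" or "top" or "wrist"; returns the picture (480x640x3 uint8, blue, green, red); there is no depth.
- manip.get_calibration(name): a dict with "camera_matrix" (3x3 intrinsics, pixels), "D" ([k1, k2, p1, p2, k3] as OpenCV has them; the pictures are not rectified), "R" (3x3) and "t" (3): a world point X has camera coordinates R X + t. Camera axes: x right, y down, z forward; pixel columns grow to the right and rows downward; lengths in m; the calibration is good to about 2 mm. A picture is of the moment at which its call begins: read the wrist's pose just before it. get_calibration takes no time and is no camera call; for the wrist camera it gives the pose at the moment of the call.
- manip.close_job(): hands the job in; it is judged then, once.
The state is a dict: "time": time; "joint_positions": joint angles; "qvel": joint speeds; "tau": joint torques, N m; "tcp_pos": TCP position; "tool_rot": TCP orientation; "force": force on the tool from outside, world axes, zero at the start; "moment": the same for the moment, N m; "finger_gap": opening from 0.0 (shut) to 1.0 (fully open); "gripper_force": force on a finger pad.
Only numpy, scipy, OpenCV 4.12 (cv2) and the standard library are available. Lean on these libraries where they do the work, as an engineer would, in place of code of your own. Each camera call takes 0.05 s, during which the arm holds its last target. There are 200 camera calls.

## Working session

There is one attempt and no reset: what is moved stays moved. The work goes in short steps, Python scripts to look and compute and a shell command to move; the robot and the scene stay as the last step left them, time stands still between calls to the robot, and variables do not carry over. Pictures are saved under pics/ and viewed, at most 10 in all, crops included, and the job is handed in when it is done.

```bash
ls; mkdir -p pics; python3 - <<'E'
from plant import manip
import cv2,numpy as np
np.set_printoptions(precision=4,suppress=True)
print(manip.state(), manip.grasp_offset)
for n in("scene","top"):
    cv2.imwrite(f"pics/{n}0.png",manip.snapshot(n)); c=manip.get_calibration(n); print(n,c)
E
```

```text
inch.py
pics
plant.py
{'time': 0.0, 'joint_positions': array([63.2482, 14.0822, 89.3248,  0.0005, 76.6991, -9.9738]), 'qvel': array([0.0046, 0.0356, 0.0527, 0.0698, 0.042 , 0.0003]), 'tau': array([  0.0026, -41.5825, -31.4605,   0.0686,   0.0331,  -0.0001]), 'tcp_pos': array([0.1873, 0.6218, 0.1814]), 'tool_rot': array([-179.8956,   -0.0188,  163.2218]), 'force': array([-0.7209,  0.0151,  0.0238]), 'moment': array([-0.0281,  0.0056,  0.0156]), 'gripper_force': 0.0, 'finger_gap': 1.0003391306982918} -0.0188
scene {'camera_matrix': array([[461.6406,   0.    , 320.3183],
       [  0.    , 461.6406, 242.719 ],
       [  0.    ,   0.    ,   1.    ]]), 'D': array([-0.001,  0.   ,  0.   ,  0.   ,  0.   ]), 'R': array([[-0.889 , -0.4577, -0.0149],
       [-0.3301,  0.6631, -0.6718],
       [ 0.3174, -0.5923, -0.7406]]), 't': array([0.5241, 0.2942, 1.0331])}
top {'camera_matrix': array([[440.023 ,   0.    , 317.4778],
       [  0.    , 440.023 , 238.8988],
       [  0.    ,   0.    ,   1.    ]]), 'D': array([-0.013,  0.   ,  0.   ,  0.   ,  0.   ]), 'R': array([[-0.0157, -0.9995, -0.0262],
       [-0.9978,  0.0174, -0.0637],
       [ 0.0641,  0.0252, -0.9976]]), 't': array([0.0286, 0.5989, 1.1273])}
```

View pics/scene0.png

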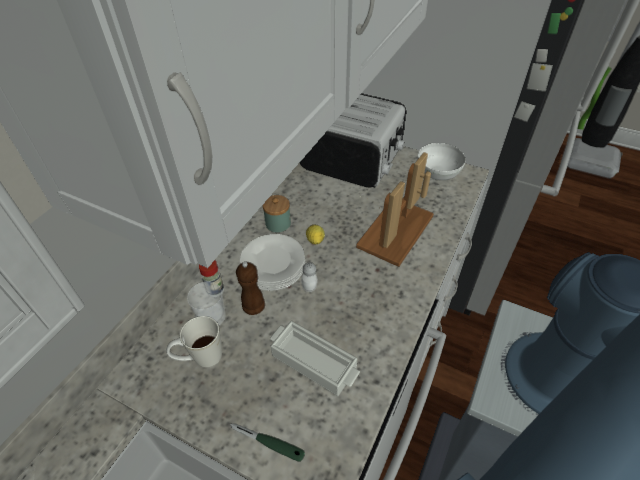

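View pics/top0.png

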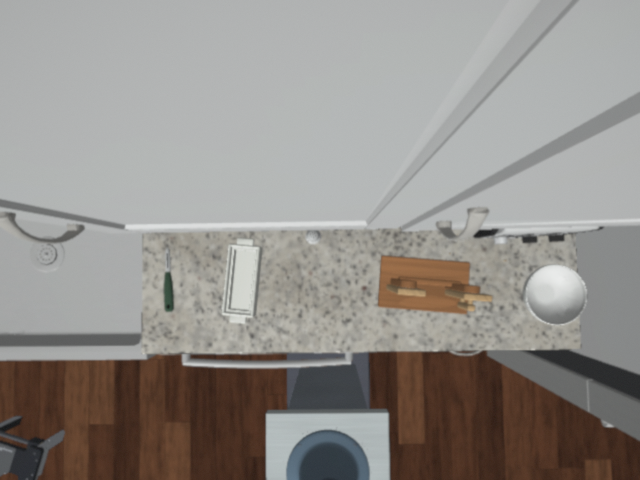

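```bash
which python3
```

```text
 3  7 44 plant.py
/bin/python3
```
Scene: stand on the right (y negative). The lid has handle, at right in top picture (y more negative) — pixel (470,295) with handle (470,308). The board at (405,290). Scene confirms: handle at (425,180) on the far upright.

The scene view shows the stand at right: board on the near-left upright at (393,220), lid with its handle on the far one at (425,175), and the dish at (315,355). In the top view the dish is at (241,282), the board at (405,290), and the lid at (470,295).

```bash
cat > h.py <<'E'
from plant import manip
import cv2,numpy as np
np.set_printoptions(precision=4,suppress=True)
def ray(c,px):
    u=cv2.undistortPoints(np.array(px,float).reshape(-1,1,2),c["camera_matrix"],c["D"]).reshape(-1,2)
    R,t=c["R"],c["t"]; d=np.c_[u,np.ones(len(u))]@R
    return -R.T@t,d
def onplane(c,px,z):
    o,d=ray(c,px); return o+d*((z-o[2])/d[:,2])[:,None]
def proj(c,X):
    return cv2.projectPoints(np.array(X,float).reshape(-1,3),cv2.Rodrigues(c["R"])[0],c["t"],c["camera_matrix"],c["D"])[0].reshape(-1,2)
def tri(c1,p1,c2,p2):
    o1,d1=ray(c1,p1);o2,d2=ray(c2,p2);out=[]
    for a,b in zip(d1,d2):
        s=np.linalg.lstsq(np.c_[a,-b],o2-o1,rcond=None)[0]; A=o1+a*s[0];B=o2+b*s[1]; out.append(np.r_[(A+B)/2,np.linalg.norm(A-B)])
    return np.array(out)
E
python3 - <<'E'
from h import *
t=cv2.imread("pics/top0.png");s=cv2.imread("pics/scene0.png")
a=cv2.resize(t[245:325,365:505],None,fx=5.6,fy=3.7*1,interpolation=cv2.INTER_CUBIC)
a=cv2.resize(t[248:324,370:502],None,fx=6,fy=6,interpolation=cv2.INTER_CUBIC)[:,:790]
cv2.imwrite("pics/topc.png",a)
cv2.imwrite("pics/scc.png",cv2.resize(s[145:269,350:450],None,fx=4.8,fy=4.8,interpolation=cv2.INTER_CUBIC))
c=manip.get_calibration("top")
# foot: orange-brown dark wood by hsv
hsv=cv2.cvtColor(t,cv2.COLOR_BGR2HSV); print(hsv[270,425],hsv[295,405],hsv[295,470],hsv[282,241],hsv[250,300])
d=((hsv[...,1]<25)&(hsv[...,2]>185)).astype(np.uint8); d[:230]=0;d[:,:200]=0;d[:,280:]=0
n,l,st,ce=cv2.connectedComponentsWithStats(d);i=1+st[1:,4].argmax();print(st[i])
pts=np.argwhere(l==i)[:,::-1]
r=cv2.minAreaRect(pts.astype(np.float32));print(r)
print(onplane(c,cv2.boxPoints(r),.045))
print(onplane(c,[[380,256],[470,262],[470,312],[380,306]],.018))
print("edges",onplane(c,[[320,230],[320,350],[150,350]],0))
E
```

```text
[ 13 133 152] [ 15 110 156] [ 18  93 165] [ 39   8 213] [ 23  19 163]
[ 222  239   37   85 1880]
((239.6000213623047, 281.20001220703125), (30.528528213500977, 84.28529357910156), 5.440331935882568)
[[0.3916 0.2674 0.045 ]
 [0.6045 0.2464 0.045 ]
 [0.5957 0.1682 0.045 ]
 [0.3835 0.1901 0.045 ]]
[[ 0.5521 -0.1428  0.018 ]
 [ 0.5328 -0.3741  0.018 ]
 [ 0.4048 -0.3695  0.018 ]
 [ 0.4234 -0.1397  0.018 ]]
edges [[0.6241 0.0121 0.    ]
 [0.3099 0.0171 0.    ]
 [0.3142 0.4663 0.    ]]
```

View pics/topc.png

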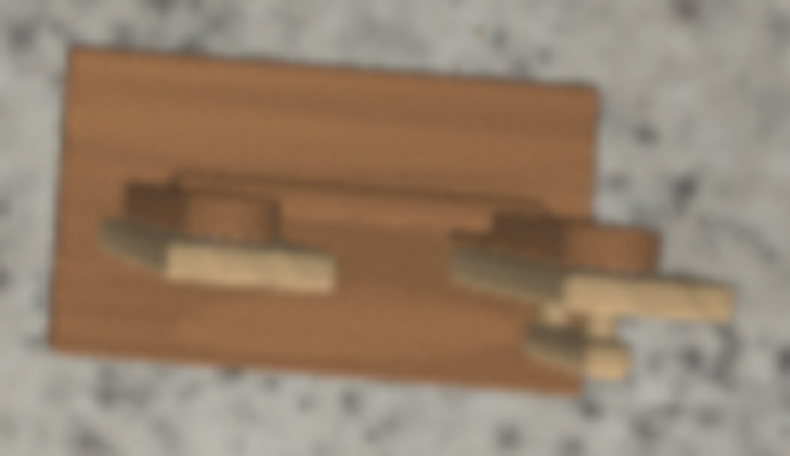

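View pics/scc.png

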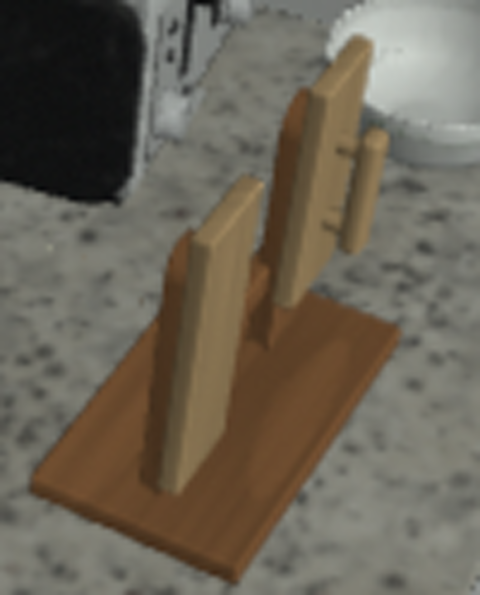

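The crops show the lid's top edge at crop px (565,276)-(733,320), the bar's upper end at about (588-630, 340-378), and the foot corners.

```bash
python3 - <<'E'
from h import *
c=manip.get_calibration("top"); f=lambda L:(np.array(L)+.5)/6+[370,248]-.5
F=onplane(c,f([[70,46],[598,88],[582,393],[52,350]]),.018);print(F,np.linalg.norm(np.diff(F,axis=0),axis=1))
L=onplane(c,f([[568,274],[735,286],[731,321],[565,308]]),.225);print(L,np.linalg.norm(np.diff(L,axis=0),axis=1))
for P in(F,L):
    y=P[0]+P[3]-P[1]-P[2]; print(np.degrees(np.arctan2(-y[0],y[1])),P.mean(0))
B=onplane(c,f([[586,358],[630,361],[610,379]]),.187);print(B)
s=manip.get_calibration("scene"); g=lambda L:(np.array(L)+.5)/4.8+[350,145]-.5
print(onplane(s,g([[313,92],[360,38],[373,42],[327,98]]),.225)) # lid top
print(onplane(s,g([[32,488],[400,330],[238,583]]),.018)) 
print(manip.state()["joint_positions"])
cv2.imwrite("pics/w0.png",manip.snapshot("wrist"))
w=manip.get_calibration("wrist");print(w)
print(manip.state()["tcp_pos"], -w["R"].T@w["t"])
E
```

```text
[[ 0.554  -0.1461  0.018 ]
 [ 0.5322 -0.3722  0.018 ]
 [ 0.4022 -0.3606  0.018 ]
 [ 0.4237 -0.1352  0.018 ]] [0.2272 0.1305 0.2265]
[[ 0.466  -0.2939  0.225 ]
 [ 0.461  -0.352   0.225 ]
 [ 0.4488 -0.3501  0.225 ]
 [ 0.4542 -0.2924  0.225 ]] [0.0583 0.0123 0.0579]
-5.480585225045522 [ 0.478  -0.2535  0.018 ]
-5.17113454233668 [ 0.4575 -0.3221  0.225 ]
[[ 0.4331 -0.3108  0.187 ]
 [ 0.4317 -0.3267  0.187 ]
 [ 0.4253 -0.3193  0.187 ]]
[[ 0.4626 -0.2913  0.225 ]
 [ 0.4554 -0.3476  0.225 ]
 [ 0.4479 -0.3473  0.225 ]
 [ 0.4542 -0.2897  0.225 ]]
[[ 0.5483 -0.1376  0.018 ]
 [ 0.4001 -0.3565  0.018 ]
 [ 0.4175 -0.1241  0.018 ]]
[63.2486 14.0801 89.3164 -0.0025 76.6999 -9.9746]
{'camera_matrix': array([[360.4046,   0.    , 309.0647],
       [  0.    , 360.4046, 241.4409],
       [  0.    ,   0.    ,   1.    ]]), 'D': array([-0.0271,  0.    ,  0.    ,  0.    ,  0.    ]), 'R': array([[ 0.2884,  0.9575, -0.0009],
       [ 0.9256, -0.2786,  0.2561],
       [ 0.245 , -0.0747, -0.9666]]), 't': array([-0.6485, -0.0268,  0.3908])}
[0.1874 0.6219 0.1816] [0.1161 0.6427 0.384 ]
```

```bash
python3 inch.py '{"moves":[[1,0,0,-0.05,-5.6],[1,0,0,-0.05,-5.7],[1,-0.03,-0.039,0,0],[1,-0.03,-0.039,0,0],[1,-0.03,-0.039,0,0]]}'; python3 inch.py '{"moves":[[1,-0.03,-0.039,0,0],[1,-0.03,-0.039,0,0],[1,-0.03,-0.039,0,0],[1,-0.03,-0.039,0,0],[1,-0.03,-0.039,0,0]]}'
```

```text
time: 0.78
tcp_pos: [0.2664, 0.4959, 0.2822]
tool_rot: [-180.0, -0.0, 174.6]
force: [0.1, -0.2, -0.7]
finger_gap: 1.002
gripper_force: 0.0
time: 1.4
tcp_pos: [0.3972, 0.2874, 0.2823]
tool_rot: [-180.0, -0.0, 174.5]
force: [0.3, 0.4, -0.0]
finger_gap: 0.999
gripper_force: 0.0
```

```bash
for i in 1 2; do :; done; python3 inch.py '{"moves":[[1,-0.005,-0.04,0,0],[1,-0.005,-0.04,0,0],[1,-0.005,-0.04,0,0],[1,-0.005,-0.04,0,0],[1,-0.005,-0.04,0,0]]}' >/dev/null; python3 inch.py '{"moves":[[1,-0.005,-0.04,0,0],[1,-0.005,-0.04,0,0],[1,-0.005,-0.04,0,0],[1,-0.005,-0.04,0,0],[1,-0.005,-0.04,0,0]]}' >/dev/null; python3 inch.py '{"moves":[[1,-0.005,-0.04,0,0],[1,-0.005,-0.04,0,0],[1,-0.005,-0.04,0,0],[1,-0.005,-0.04,0,0],[1,0,-0.04,0,0]]}'; python3 inch.py '{"moves":[[1,0,0,0.01,0],[1,0,0,0,0]]}'
python3 - <<'E'
from h import *
cv2.imwrite("pics/w1.png",manip.snapshot("wrist")); w=manip.get_calibration("wrist"); np.savez("pics/w1.npz",**w); print(-w["R"].T@w["t"])
E
```

```text
time: 3.28
tcp_pos: [0.409, -0.3163, 0.2821]
tool_rot: [180.0, -0.0, 174.5]
force: [0.4, -1.1, -0.1]
finger_gap: 1.0
gripper_force: 0.0
time: 3.52
tcp_pos: [0.4087, -0.3139, 0.2709]
tool_rot: [179.9, -0.1, 174.5]
force: [1.0, 0.3, -0.0]
finger_gap: 0.999
gripper_force: 0.0
[ 0.335  -0.3081  0.4741]
```

View pics/w1.png

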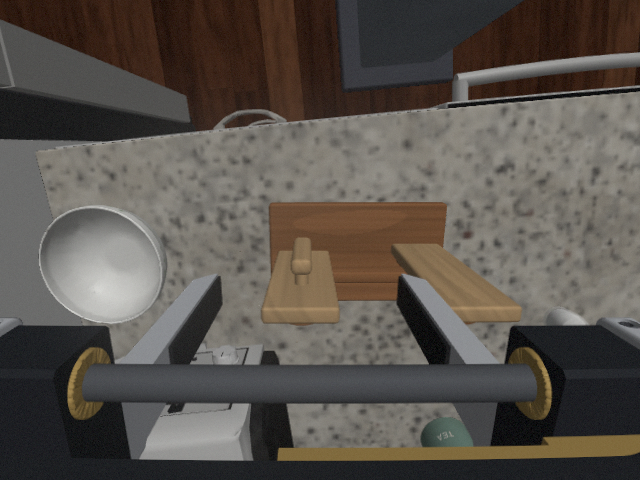

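```bash
python3 - <<'E'
from h import *
a=cv2.imread("pics/w1.png")[230:330,255:345]
cv2.imwrite("pics/w1c.png",cv2.resize(a,None,fx=6,fy=6,interpolation=cv2.INTER_CUBIC))
E
```

```text
(no output)
```

View pics/w1c.png

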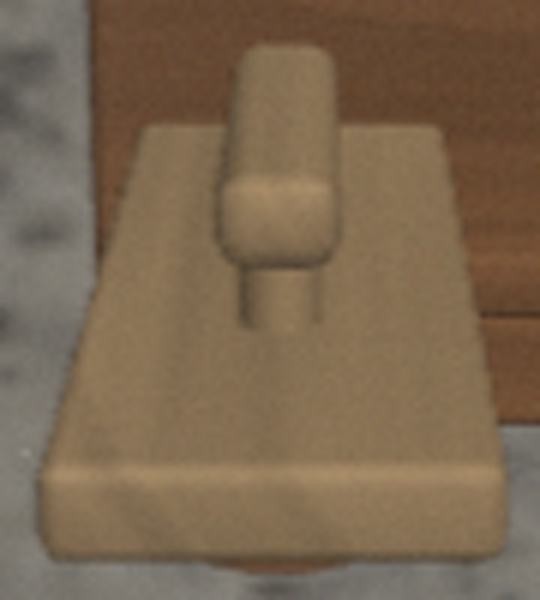

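The crop shows the lid's top end at u 42–505, v 465–556, and the bar's top end at u 217–342, v 178–265.

```bash
python3 - <<'E'
from h import *
w=dict(np.load("pics/w1.npz")); f=lambda L:(np.array(L)+.5)/6+[255,230]-.5
L=onplane(w,f([[42,465],[505,465],[505,556],[42,556]]),.225)
B=onplane(w,f([[217,222],[342,222],[280,178],[280,267]]),.187)
print(L,L.mean(0));print(B);
d=L[0]+L[3]-L[1]-L[2];print(np.degrees(np.arctan2(d[0],-d[1])), np.linalg.norm(d)/2)
xs=np.array([.9954,-.0958]);ys=np.array([.0958,.9954])
print("lid st",L[:,:2]@xs,L[:,:2]@ys,"bar",B[:,:2]@xs,B[:,:2]@ys)
p=manip.state()["tcp_pos"][:2];print("tcp st",p@xs,p@ys, p)
E
```

```text
[[ 0.448  -0.3542  0.225 ]
 [ 0.4535 -0.2964  0.225 ]
 [ 0.4661 -0.2973  0.225 ]
 [ 0.4605 -0.3558  0.225 ]] [ 0.457  -0.3259  0.225 ]
[[ 0.4308 -0.332   0.187 ]
 [ 0.4325 -0.3146  0.187 ]
 [ 0.4253 -0.3226  0.187 ]
 [ 0.4383 -0.3239  0.187 ]]
-5.4579190459508995 0.058393959853464614
lid st [0.4799 0.4798 0.4924 0.4924] [-0.3096 -0.2516 -0.2513 -0.31  ] bar [0.4607 0.4607 0.4542 0.4673] [-0.2892 -0.2717 -0.2804 -0.2805]
tcp st 0.43718286858524147 -0.2732263058546959 [ 0.409  -0.3139]
```

```bash
python3 inch.py '{"moves":[[1,-0.0196,-0.0068,0,0],[1,0,0,0.04,0],[1,0,0,0.04,0],[1,0,0,0.03,0],[1,0,0,0.01,0]]}'; python3 inch.py '{"moves":[[1,0,0,0,0],[1,0,0,0,0]]}'
```

```text
time: 4.2
tcp_pos: [0.4276, -0.3218, 0.1508]
tool_rot: [179.9, -0.1, 174.6]
force: [0.5, -0.2, 0.3]
finger_gap: 0.994
gripper_force: 0.0
time: 4.45
tcp_pos: [0.4289, -0.3243, 0.1543]
tool_rot: [-179.9, 0.1, 174.5]
force: [0.6, -0.1, -0.5]
finger_gap: 0.998
gripper_force: 0.0
```

```bash
python3 inch.py '{"moves":[[1,0,0,0,0],[1,0,0,0,0]]}'; python3 - <<'E'
from h import *
a=manip.snapshot("wrist"); w=manip.get_calibration("wrist")
xs=np.array([.9954,-.0958]);ys=np.array([.0958,.9954])
for i in range(3):
    p=manip.state()["tcp_pos"]; print(p,p[:2]@xs,p[:2]@ys); manip.snapshot("top")
cv2.imwrite("pics/w2.png",cv2.resize(a[190:350,190:430],None,fx=3.3,fy=3.3)); np.savez("pics/w2.npz",**w)
E
```

```text
time: 4.7
tcp_pos: [0.4283, -0.3241, 0.1533]
tool_rot: [-179.9, 0.1, 174.5]
force: [-0.5, -0.1, 0.2]
finger_gap: 0.998
gripper_force: 0.0
[ 0.4282 -0.324   0.153 ] 0.4572728718813899 -0.2814580710188283
[ 0.4281 -0.3239  0.1528] 0.45717392992779227 -0.2813847067853956
[ 0.4281 -0.3238  0.1526] 0.45711316501041493 -0.28131658532613596
```

View pics/w2.png

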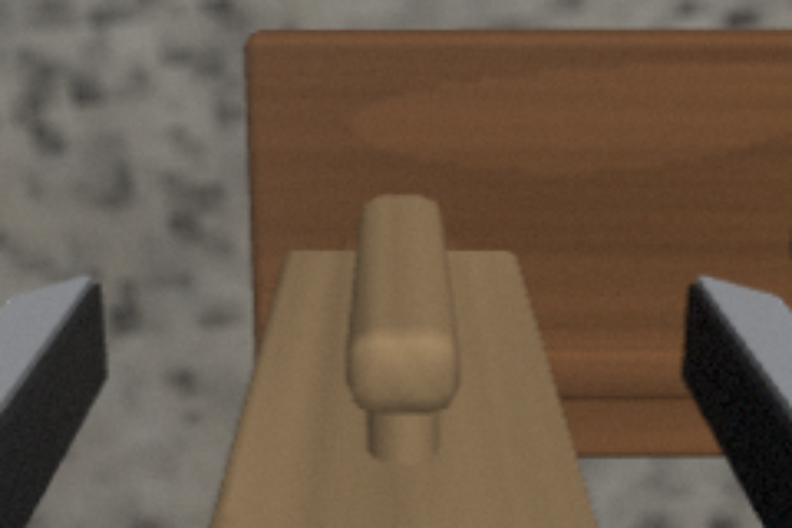

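The picture shows the bar (347–459) centred between the fingertips (105, 684) to about 1.5 mm, and the arm is still settling that way. Closing.

```bash
python3 inch.py '{"moves":[[0.4,0,0,0,0],[0.4,0,0,0,0],[0.3,0,0,0,0],[0.26,0,0,0,0],[0.24,0,0,0,0]]}';python3 inch.py '{"moves":[[0.24,0,0,0,0],[0.2,0,0,0,0],[0.2,0,0,0,0]]}'; python3 inch.py '{"moves":[[0.1,0,0,0,0],[0,0,0,0,0],[0,0,0,0,0]]}'
```

```text
time: 5.52
tcp_pos: [0.428, -0.3237, 0.1525]
tool_rot: [180.0, -0.0, 174.5]
force: [-0.5, 0.6, -0.6]
finger_gap: 0.502
gripper_force: 0.0
time: 5.9
tcp_pos: [0.428, -0.3237, 0.1525]
tool_rot: [-180.0, 0.0, 174.5]
force: [-0.5, -0.6, -0.2]
finger_gap: 0.21
gripper_force: 0.0
time: 6.28
tcp_pos: [0.428, -0.3237, 0.1524]
tool_rot: [-180.0, -0.0, 174.5]
force: [0.2, -0.7, -0.7]
finger_gap: 0.188
gripper_force: 30.0
```

```bash
python3 inch.py '{"moves":[[0,0,0,-0.005,0],[0,0,0,-0.005,0],[0,0,0,-0.005,0],[0,0,0,0,0]]}';python3 inch.py '{"moves":[[0,0,0,-0.005,0],[0,0,0,-0.0045,0],[0,0,0,0,0],[0,0,0,0,0]]}'
```

```text
time: 6.78
tcp_pos: [0.4282, -0.3239, 0.1681]
tool_rot: [-180.0, 0.0, 174.5]
force: [0.3, -0.1, -2.7]
finger_gap: 0.189
gripper_force: 30.0
time: 7.28
tcp_pos: [0.428, -0.3237, 0.1769]
tool_rot: [180.0, -0.0, 174.5]
force: [-0.4, -0.3, -1.8]
finger_gap: 0.188
gripper_force: 30.0
```

```bash
python3 inch.py '{"moves":[[0,0.002,0,0,0],[0,0.002,0,0,0],[0,0.002,0,0,0],[0,0,0,0,0]]}';python3 inch.py '{"moves":[[0,0.004,0,0,0],[0,0.004,0,0,0],[0,0.006,0,0,0],[0,0,0,0,0]]}'
```

```text
time: 7.78
tcp_pos: [0.4219, -0.3231, 0.1769]
tool_rot: [180.0, -0.0, 174.5]
force: [0.1, -0.6, -2.1]
finger_gap: 0.192
gripper_force: 30.0
time: 8.28
tcp_pos: [0.4077, -0.3218, 0.177]
tool_rot: [180.0, -0.0, 174.5]
force: [-0.2, -0.3, -1.4]
finger_gap: 0.189
gripper_force: 30.0
```

```bash
python3 inch.py '{"moves":[[0,0.01,0,0,0],[0,0.015,0,0,0],[0,0.015,0.005,0,0],[0,0.003,0.02,0,0],[0,0.003,0.03,0,0]]}'>/dev/null;python3 inch.py '{"moves":[[0,0.003,0.033,0,0],[0,0.003,0.033,0,0],[0,0.003,0.033,0,0],[0,0.003,0.033,0,0],[0,0.003,0.033,0,0]]}';python3 inch.py '{"moves":[[0,0.003,0.033,0,0],[0,0.003,0.033,0,0],[0,0.003,0.03,0,0],[0,0,0.012,0.005,0],[0,0,0,0.02,0]]}'; python3 inch.py '{"moves":[[0,0,0,0.025,0],[0,0,0,0.02,0],[0,0,0,0,0],[0,0,0,0,0]]}'
python3 - <<'E'
from h import *
c=manip.get_calibration("top");print(onplane(c,[[312,238]],.09)); s=manip.get_calibration("scene")
a=manip.snapshot("scene"); print(proj(s,[.41,0,0]))
cv2.imwrite("pics/s3.png",a)
E
```

```text
time: 9.52
tcp_pos: [0.368, -0.0951, 0.1769]
tool_rot: [180.0, 0.0, 174.5]
force: [0.5, 0.6, -1.7]
finger_gap: 0.187
gripper_force: 30.0
time: 10.15
tcp_pos: [0.3705, 0.0119, 0.1525]
tool_rot: [-180.0, 0.2, 174.6]
force: [0.7, -0.6, -2.7]
finger_gap: 0.187
gripper_force: 30.0
time: 10.65
tcp_pos: [0.3702, 0.0111, 0.1076]
tool_rot: [-180.0, 0.1, 174.5]
force: [1.0, 0.9, -1.7]
finger_gap: 0.187
gripper_force: 30.0
[[0.5972 0.0303 0.09  ]]
[[383.6454 305.7534]]
```

```bash
python3 inch.py '{"moves":[[0,0,0,0.008,0],[0,0,0,0.006,0],[0,0,0,0.002,0],[0,0,0,0,0]]}'; python3 inch.py '{"moves":[[0,0,0,0.0015,0],[0,0,0,0.0015,0],[0,0,0,0,0]]}'; python3 inch.py '{"moves":[[0,0,0,0.0015,0],[0,0,0,0,0]]}'
```

```text
time: 11.2
tcp_pos: [0.3696, 0.0114, 0.0907]
tool_rot: [180.0, -0.0, 174.5]
force: [0.6, 1.0, -1.9]
finger_gap: 0.185
gripper_force: 30.0
time: 11.58
tcp_pos: [0.3697, 0.0114, 0.0879]
tool_rot: [180.0, -0.0, 174.5]
force: [-1.2, -0.7, -1.2]
finger_gap: 0.188
gripper_force: 30.0
time: 11.82
tcp_pos: [0.3706, 0.0111, 0.088]
tool_rot: [-180.0, 0.1, 174.5]
force: [-3.4, 0.9, 7.3]
finger_gap: 0.19
gripper_force: 30.0
```

```bash
python3 inch.py '{"moves":[[0,-0.005,0,-0.0010,0],[0,-0.0045,0,-0.0013,0],[0,0,0,0,0]]}'; python3 inch.py '{"moves":[[0,-0.005,0,-0.001,0],[0,-0.0047,0,-0.0009,0],[0,0,0,0,0]]}'
```

```text
time: 12.2
tcp_pos: [0.3793, 0.0104, 0.0887]
tool_rot: [180.0, -0.0, 174.5]
force: [0.4, -0.7, -1.4]
finger_gap: 0.189
gripper_force: 30.0
time: 12.58
tcp_pos: [0.389, 0.0095, 0.0906]
tool_rot: [180.0, -0.0, 174.5]
force: [-0.3, 0.3, -2.1]
finger_gap: 0.19
gripper_force: 30.0
```

```bash
python3 - <<'E'
from h import *
s=manip.get_calibration("scene"); a=manip.snapshot("scene")
p=proj(s,[.40,0,.08])[0].astype(int);print(p, -s["R"].T@s["t"])
x0=max(0,min(440,p[0]-100));y0=max(0,p[1]-90)
cv2.imwrite("pics/s4.png",cv2.resize(a[y0:y0+180,x0:x0+200],None,fx=3.2,fy=3.2)); print(x0,y0)
E
```

```text
[390 288] [0.2351 0.6567 0.9706]
290 198
```

View pics/s4.png

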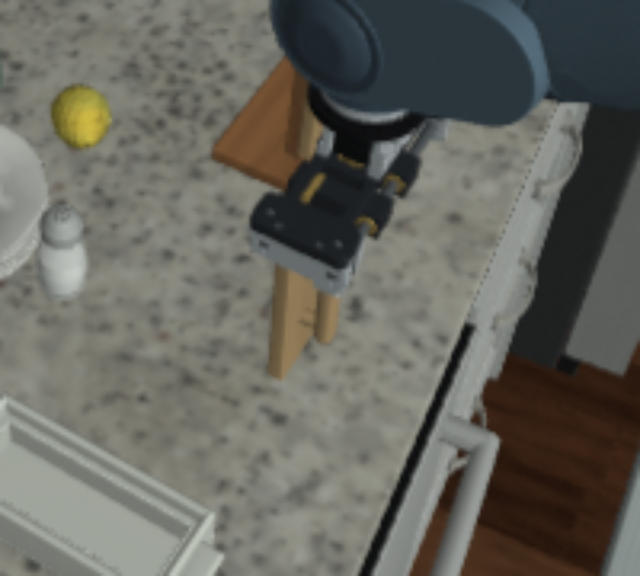

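```bash
python3 - <<'E'
from h import *
w=dict(np.load("pics/w1.npz"));a=cv2.imread("pics/w1.png")
xs=np.array([.9954,-.0958]);ys=np.array([.0958,.9954])
hsv=cv2.cvtColor(a,cv2.COLOR_BGR2HSV);m=(hsv[...,1]>100)
print([np.argmax(m[170:240,u])+170 for u in (285,350,430)],[np.argmax(m[v,240:330])+240 for v in (215,230)],[np.argmax(m[v,470:300:-1]) for v in (215,230)])
for q in onplane(w,[[285,203],[430,203],[270,222],[445,222]],.018): print(q[:2]@xs,q[:2]@ys)
p=manip.state()["tcp_pos"][:2];print("tcp",p@xs,p@ys)
E
```

```text
[np.int64(203), np.int64(203), np.int64(202)] [np.int64(270), np.int64(270)] [np.int64(25), np.int64(26)]
0.43286663946910847 -0.30421804614515935
0.4325247766572551 -0.11898495058839925
0.4575626172870059 -0.32396575664990723
0.45725517588586745 -0.09726504644323726
tcp 0.3861213775378718 0.04679640586342952
```

```bash
python3 inch.py '{"moves":[[0,0,0,-0.025,0],[0,0.005,0,-0.025,0],[0,0.005,-0.02,0,0],[0,0,-0.04,0,0],[0,0,-0.04,0,0]]}'>/dev/null;python3 inch.py '{"moves":[[0,0,-0.04,0,0],[0,0,-0.04,0,0],[0,0,-0.04,0,0],[0,0,-0.04,0,0],[0,0,-0.04,0,0]]}';python3 inch.py '{"moves":[[0,0,-0.04,0,0],[0,0,-0.026,0,0],[0,0,-0.012,0,0],[0,0,0,0.02,0],[0,0,0,0.02,0]]}'; python3 inch.py '{"moves":[[0,0,0,0.0085,0],[0,0,0,0,0],[0,0,0,0,0]]}'
```

```text
time: 13.88
tcp_pos: [0.3498, -0.2893, 0.1404]
tool_rot: [180.0, -0.0, 174.5]
force: [0.7, 0.5, -2.0]
finger_gap: 0.19
gripper_force: 30.0
time: 14.5
tcp_pos: [0.3429, -0.3654, 0.1002]
tool_rot: [180.0, 0.0, 174.5]
force: [-0.5, -0.1, -1.7]
finger_gap: 0.186
gripper_force: 30.0
time: 14.88
tcp_pos: [0.3433, -0.3662, 0.093]
tool_rot: [-179.9, 0.1, 174.5]
force: [-0.3, -0.0, -1.5]
finger_gap: 0.188
gripper_force: 30.0
```

```bash
python3 inch.py '{"moves":[[0,-0.01,0,0,0],[0,-0.008,0,0,0],[0,-0.004,0,0,0],[0,-0.004,0,0,0],[0,0,0,0,0]]}'; python3 inch.py '{"moves":[[0,-0.005,0,-0.001,0],[0,-0.005,0,-0.0005,0],[0,0,0,0,0]]}';  python3 inch.py '{"moves":[[0,-0.005,0,-0.0005,0],[0,-0.005,0,-0.0005,0],[0,0,0,0,0]]}'
```

```text
time: 15.5
tcp_pos: [0.3685, -0.3682, 0.092]
tool_rot: [180.0, -0.1, 174.6]
force: [-2.4, 0.3, -1.3]
finger_gap: 0.189
gripper_force: 30.0
time: 15.88
tcp_pos: [0.379, -0.3693, 0.0938]
tool_rot: [-180.0, 0.0, 174.5]
force: [-1.2, 0.5, -0.5]
finger_gap: 0.186
gripper_force: 30.0
time: 16.25
tcp_pos: [0.389, -0.3703, 0.0948]
tool_rot: [-180.0, 0.0, 174.5]
force: [-0.8, 0.4, -0.7]
finger_gap: 0.183
gripper_force: 30.0
```

```bash
python3 inch.py '{"moves":[[0,-0.005,0,-0.0005,0],[0,-0.005,0,-0.0005,0],[0,-0.005,0,-0.0005,0],[0,-0.005,0,0,0],[0,0,0,0,0]]}'; python3 inch.py '{"moves":[[0,-0.005,0,0,0],[0,0,0,0,0]]}'
python3 - <<'E'
from h import *
np.savez("pics/w5.npz",**manip.get_calibration("wrist"))
for n in("wrist",):cv2.imwrite(f"pics/{n}5.png",manip.snapshot(n))
E
```

```text
time: 16.88
tcp_pos: [0.4089, -0.372, 0.0961]
tool_rot: [180.0, 0.0, 174.5]
force: [-1.3, -0.2, -1.9]
finger_gap: 0.188
gripper_force: 30.0
time: 17.12
tcp_pos: [0.4138, -0.3726, 0.0962]
tool_rot: [-180.0, 0.0, 174.5]
force: [-2.3, -0.6, -1.3]
finger_gap: 0.187
gripper_force: 30.0
```

View pics/wrist5.png

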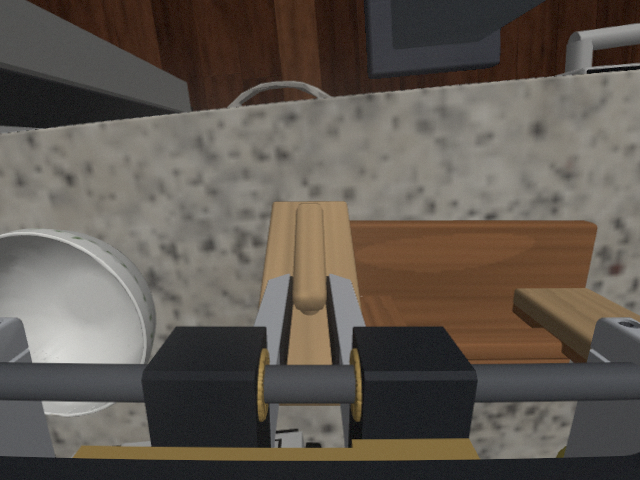

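The view shows the lid tilted about 30°: bar from (310,208) to (312,305), lid bottom edge at row 203.

```bash
python3 inch.py '{"moves":[[0,0.015,0,-0.004,0],[0,0.025,0,-0.02,0],[0,0.03,0,-0.02,0],[0,0,0.02,0,0],[0,0,0.04,0,0]]}'>/dev/null;python3 inch.py '{"moves":[[0,0,0.04,0,0],[0,0,0.04,0,0],[0,0,0.04,0,0],[0,0,0.04,0,0],[0,0,0.04,0,0]]}';python3 inch.py '{"moves":[[0,-0.01,0.04,0,0],[0,-0.015,0.04,0,0],[0,-0.015,0.03,0.01,0],[0,-0.01,0.0125,0.015,0],[0,0,0,0.015,0]]}'; python3 inch.py '{"moves":[[0,0,0,0.003,0],[0,0,0,0,0],[0,0,0,0,0]]}'
```

```text
time: 18.42
tcp_pos: [0.3685, -0.1049, 0.1397]
tool_rot: [180.0, 0.1, 174.5]
force: [0.1, -0.3, -1.5]
finger_gap: 0.187
gripper_force: 30.0
time: 19.05
tcp_pos: [0.43, 0.0114, 0.0993]
tool_rot: [180.0, 0.0, 174.7]
force: [0.4, 0.5, -1.3]
finger_gap: 0.188
gripper_force: 30.0
time: 19.42
tcp_pos: [0.4304, 0.0096, 0.0978]
tool_rot: [-180.0, 0.1, 174.5]
force: [-0.0, 0.4, -1.4]
finger_gap: 0.188
gripper_force: 30.0
```

```bash
python3 inch.py '{"moves":[[0,0,0,0.003,0],[0,0,0,0.002,0],[0,0,0,0,0]]}';python3 inch.py '{"moves":[[0,0,0,0.002,0],[0,0,0,0,0]]}';python3 inch.py '{"moves":[[0,0,0,0.002,0],[0,0,0,0,0]]}'
```

```text
time: 19.8
tcp_pos: [0.4299, 0.0101, 0.092]
tool_rot: [180.0, -0.0, 174.5]
force: [-0.4, -0.2, -2.0]
finger_gap: 0.19
gripper_force: 30.0
time: 20.05
tcp_pos: [0.4309, 0.01, 0.0909]
tool_rot: [-180.0, 0.1, 174.5]
force: [-0.2, -0.1, 2.8]
finger_gap: 0.19
gripper_force: 30.0
time: 20.3
tcp_pos: [0.4324, 0.0097, 0.0905]
tool_rot: [-180.0, 0.3, 174.5]
force: [-0.3, 0.6, 9.5]
finger_gap: 0.184
gripper_force: 30.0
```

```bash
python3 inch.py '{"moves":[[0,-0.0085,0,0.0025,0],[0,-0.0085,0,0.0025,0],[0,0,0,0,0]]}';python3 inch.py '{"moves":[[0,-0.009,0,0.004,0],[0,-0.0086,0,0.0047,0],[0,0,0,0,0]]}';python3 inch.py '{"moves":[[0,-0.008,0,0.0055,0],[0,-0.008,0,0.006,0],[0,0,0,0,0]]}'
```

```text
time: 20.68
tcp_pos: [0.45, 0.008, 0.0855]
tool_rot: [-180.0, 0.3, 174.5]
force: [1.1, -0.0, 8.5]
finger_gap: 0.188
gripper_force: 30.0
time: 21.05
tcp_pos: [0.4682, 0.0062, 0.0769]
tool_rot: [-180.0, 0.4, 174.5]
force: [3.5, 0.9, 7.2]
finger_gap: 0.189
gripper_force: 30.0
time: 21.42
tcp_pos: [0.4845, 0.0046, 0.0654]
tool_rot: [-180.0, 0.5, 174.5]
force: [4.1, -0.1, 5.8]
finger_gap: 0.187
gripper_force: 30.0
```

```bash
python3 inch.py '{"moves":[[0,-0.007,0,0.0069,0],[0,-0.0065,0,0.0073,0],[0,0,0,0,0]]}';python3 inch.py '{"moves":[[0,-0.0058,0,0.008,0],[0,-0.0052,0,0.0083,0],[0,0,0,0,0]]}';python3 inch.py '{"moves":[[0,-0.004,0,0.0085,0],[0,0,0,0,0]]}'
```

```text
time: 21.8
tcp_pos: [0.4968, 0.0034, 0.0504]
tool_rot: [-180.0, 0.3, 174.5]
force: [3.1, -0.5, 5.1]
finger_gap: 0.189
gripper_force: 30.0
time: 22.18
tcp_pos: [0.5043, 0.003, 0.0316]
tool_rot: [180.0, -0.1, 174.5]
force: [2.2, 0.2, 1.6]
finger_gap: 0.188
gripper_force: 30.0
time: 22.42
tcp_pos: [0.508, 0.0027, 0.0229]
tool_rot: [180.0, -0.1, 174.5]
force: [1.1, 0.3, 0.4]
finger_gap: 0.187
gripper_force: 30.0
```

```bash
python3 inch.py '{"moves":[[0,-0.002,0,0.003,0],[0,0,0,0,0]]}';python3 inch.py '{"moves":[[0,-0.001,0,0.002,0],[0,0,0,0,0]]}'; python3 inch.py '{"moves":[[0,0,0,0.001,0],[0,0,0,0,0]]}'
```

```text
time: 22.68
tcp_pos: [0.5095, 0.0026, 0.0201]
tool_rot: [180.0, -0.2, 174.5]
force: [-1.3, 0.3, 0.5]
finger_gap: 0.187
gripper_force: 30.0
time: 22.92
tcp_pos: [0.5111, 0.0024, 0.0185]
tool_rot: [180.0, -0.1, 174.5]
force: [-1.2, 0.2, -0.0]
finger_gap: 0.187
gripper_force: 30.0
time: 23.18
tcp_pos: [0.5117, 0.0023, 0.0179]
tool_rot: [180.0, -0.0, 174.5]
force: [-1.4, 1.1, -0.0]
finger_gap: 0.188
gripper_force: 30.0
```

```bash
python3 inch.py '{"moves":[[0,0,0,0.001,0],[0,0,0,0,0]]}';python3 inch.py '{"moves":[[0,0,0,0.001,0],[0,0,0,0,0]]}'
```

```text
time: 23.42
tcp_pos: [0.5121, 0.0022, 0.0171]
tool_rot: [-180.0, 0.0, 174.5]
force: [-0.3, 0.9, 1.0]
finger_gap: 0.185
gripper_force: 30.0
time: 23.68
tcp_pos: [0.5125, 0.0021, 0.0163]
tool_rot: [-180.0, 0.1, 174.5]
force: [0.9, -0.1, 1.7]
finger_gap: 0.187
gripper_force: 30.0
```

```bash
python3 - <<'E'
from h import *
np.savez("pics/w6.npz",**manip.get_calibration("wrist"))
cv2.imwrite("pics/w6.png",manip.snapshot("wrist"));cv2.imwrite("pics/s6.png",manip.snapshot("scene"));cv2.imwrite("pics/t6.png",manip.snapshot("top"))
E
python3 inch.py '{"moves":[[0,0,0,0.001,0],[0,0,0,0,0]]}';python3 inch.py '{"moves":[[0,0,0,0.001,0],[0,0,0,0,0]]}'
```

```text
time: 24.08
tcp_pos: [0.5125, 0.0021, 0.0153]
tool_rot: [-180.0, 0.1, 174.5]
force: [1.7, 0.2, 1.9]
finger_gap: 0.189
gripper_force: 30.0
time: 24.32
tcp_pos: [0.512, 0.0022, 0.014]
tool_rot: [-180.0, 0.0, 174.5]
force: [1.2, 0.3, 2.0]
finger_gap: 0.188
gripper_force: 30.0
```

```bash
cat > lid.py <<'E'
from h import *
def quad(n,roi):
    a=manip.snapshot(n);c=manip.get_calibration(n);cv2.imwrite(f"pics/l_{n}_{manip.state()['time']:.2f}.png",a)
    h=cv2.cvtColor(a,cv2.COLOR_BGR2HSV);m=((h[...,0]>9)&(h[...,0]<24)&(h[...,1]>60)&(h[...,2]>70)).astype(np.uint8)
    k=np.zeros_like(m);x0,y0,x1,y1=roi;k[y0:y1,x0:x1]=m[y0:y1,x0:x1]
    k=cv2.morphologyEx(k,cv2.MORPH_OPEN,np.ones((3,3),np.uint8))
    N,l,st,_=cv2.connectedComponentsWithStats(k);i=1+st[1:,4].argmax()
    p=np.argwhere(l==i)[:,::-1].astype(np.int32);hull=cv2.convexHull(p)
    return c,st[i],cv2.approxPolyDP(hull,3,True).reshape(-1,2)
E
python3 - <<'E'
from lid import *
for n in("scene","top","wrist"):
    c=manip.get_calibration(n);q=proj(c,[[.41,.04,.014],[.41,-.03,.014],[.58,.02,.014],[.58,-.05,.014]])
    print(n,q.round().tolist())
    lo=np.clip(q.min(0)-25,0,None).astype(int);hi=(q.max(0)+25).astype(int)
    try:
        c,st,P=quad(n,[*lo,*hi]);print(st,P.tolist());print(onplane(c,P,.014)[:,:2].tolist())
    except Exception as e: print(e)
E
```

```text
scene [[378.0, 315.0], [389.0, 294.0], [320.0, 284.0], [332.0, 265.0]]
[ 325  281   65   38 1142] [[389, 303], [377, 318], [325, 286], [328, 282], [356, 282]]
[[0.3986639265182583, -0.0041849939816188675], [0.4084487986519351, 0.05000110758962373], [0.5652808516883971, 0.02023105380705148], [0.5641533816469009, 0.005211982280109884], [0.4992184659018484, -0.02729209905400032]]
top [[310.0, 312.0], [337.0, 312.0], [317.0, 246.0], [344.0, 246.0]]
[310 295  23  13 213] [[332, 306], [311, 303], [310, 297], [331, 298]]
[[0.4247592982159262, -0.016099120170127913], [0.4332256604725691, 0.03825005072029661], [0.4487454432155933, 0.04062008613681334], [0.4454034044237287, -0.013870964469423642]]
wrist [[364.0, 86.0], [232.0, 100.0], [348.0, 371.0], [240.0, 380.0]]
[  253    76   113   282 25066] [[360, 76], [365, 80], [360, 301], [330, 356], [288, 356], [258, 294], [253, 81], [257, 76]]
[[0.4049293236555684, 0.038265229215289395], [0.4071132059867494, 0.040745881854556756], [0.5314341790402275, 0.03065643411819369], [0.56752863206041, 0.00945587606527888], [0.5649755809423542, -0.01715626385661799], [0.5209602362578978, -0.03051695637790694], [0.4020365117024484, -0.017529602550582977], [0.39982647410925487, -0.015135412749718573]]
```

```bash
python3 - <<'E'
from lid import *
import glob
f=sorted(glob.glob("pics/l_wrist_*"))[-1];a=cv2.imread(f);c=manip.get_calibration("wrist")
h=cv2.cvtColor(a,cv2.COLOR_BGR2HSV);m=((h[...,0]>9)&(h[...,0]<24)&(h[...,1]>60)&(h[...,2]>70))
for v in(84,100,120,140,160,180,200,220,240,260,280,290):
    u=np.flatnonzero(m[v,230:390])+230; q=onplane(c,[[u[0]-.5,v],[u[-1]+.5,v]],.014); print(v,u[0],u[-1],q[0,:2],np.linalg.norm(q[0]-q[1]).round(4))
E
```

```text
84 253 365 [ 0.4035 -0.018 ] 0.0591
100 254 365 [ 0.4114 -0.0185] 0.0592
120 254 364 [ 0.4214 -0.0198] 0.0594
140 254 364 [ 0.4317 -0.0212] 0.0602
160 255 363 [ 0.4422 -0.0221] 0.0599
180 256 363 [ 0.4531 -0.0229] 0.0601
200 256 362 [ 0.4642 -0.0244] 0.0604
220 256 362 [ 0.4756 -0.0259] 0.0612
240 257 361 [ 0.4874 -0.0269] 0.061
260 258 361 [ 0.4995 -0.028 ] 0.0613
280 258 360 [ 0.512  -0.0296] 0.0616
290 258 360 [ 0.5184 -0.0305] 0.0621
```

```bash
python3 - <<'E'
import cv2,glob,numpy as np
w=cv2.imread(sorted(glob.glob("pics/l_wrist_*"))[-1])[60:400,200:420];s=cv2.imread(sorted(glob.glob("pics/l_scene_*"))[-1])[240:340,300:420]
w=cv2.resize(w,(388,600));s=cv2.resize(s,(410,342),interpolation=cv2.INTER_CUBIC)
o=np.zeros((600,800,3),np.uint8);o[:,:388]=w;o[:342,390:]=s
cv2.imwrite("pics/comp.png",o)
E
```

```text
(no output)
```

View pics/comp.png

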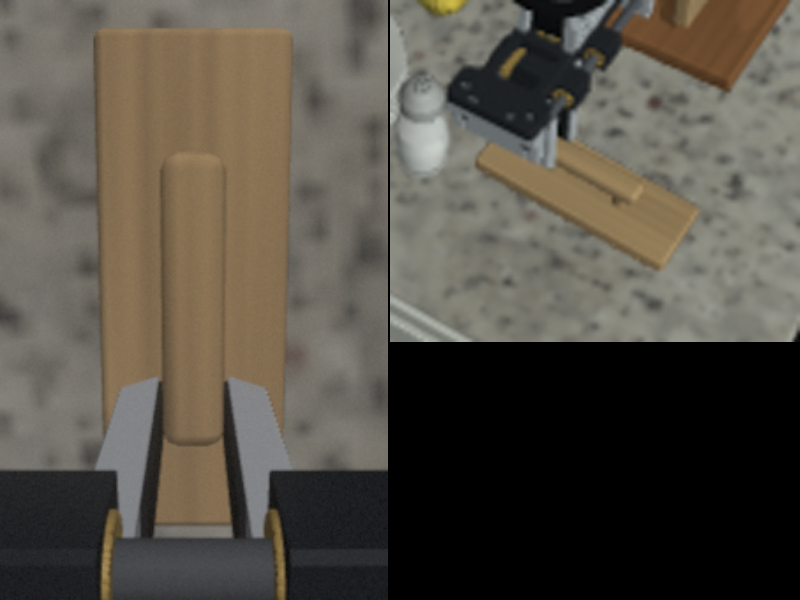

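The composite shows the lid nearly flat, with its near edge at comp row 30 and its far edge at row 523. Its widths suggest the far end is still a few mm up, so I'll press gently further.

```bash
python3 inch.py '{"moves":[[0,-0.0005,0,0.0015,0],[0,0,0,0,0],[0,0,0,0,0]]}';python3 inch.py '{"moves":[[0,-0.0005,0,0.0015,0],[0,0,0,0,0],[0,0,0,0,0]]}'
cat > wid.py <<'E'
from lid import *
a=manip.snapshot("wrist");c=manip.get_calibration("wrist");np.savez("pics/wid.npz",**c);cv2.imwrite("pics/wid.png",a)
h=cv2.cvtColor(a,cv2.COLOR_BGR2HSV);m=((h[...,0]>9)&(h[...,0]<24)&(h[...,1]>60)&(h[...,2]>70))
L=[];W=[]
for v in range(90,285,5):
    u=np.flatnonzero(m[v,230:390])+230
    if len(u)>60: q=onplane(c,[[u[0]-.5,v],[u[-1]+.5,v]],.014); L.append(q.mean(0)); W.append(np.linalg.norm(q[0]-q[1]))
L=np.array(L);k=np.polyfit(L[:,0],W,1);o=-c["R"].T@c["t"];print("width at .41,.52",np.polyval(k,[.41,.52]),"cam",o)
print("mid",L[0],L[-1],manip.state()["tcp_pos"])
E
python3 wid.py
```

```text
time: 24.85
tcp_pos: [0.5122, 0.0023, 0.0124]
tool_rot: [180.0, -0.0, 174.5]
force: [1.9, -0.3, 1.9]
finger_gap: 0.187
gripper_force: 30.0
time: 25.22
tcp_pos: [0.5126, 0.0022, 0.0108]
tool_rot: [-180.0, -0.0, 174.5]
force: [2.5, -1.8, 1.1]
finger_gap: 0.191
gripper_force: 30.0
width at .41,.52 [0.0592 0.0608] cam [0.4385 0.0083 0.2133]
mid [0.4104 0.0111 0.014 ] [0.5114 0.0015 0.014 ] [0.5126 0.0022 0.0108]
```

```bash
python3 inch.py '{"moves":[[0,0,0,0.0015,0],[0,0,0,0,0],[0,0,0,0,0]]}';python3 inch.py '{"moves":[[0,0,0,0.0015,0],[0,0,0,0,0],[0,0,0,0,0]]}'
python3 wid.py
```

```text
time: 25.65
tcp_pos: [0.5128, 0.0022, 0.0094]
tool_rot: [180.0, -0.0, 174.5]
force: [1.8, -1.0, 1.5]
finger_gap: 0.187
gripper_force: 30.0
time: 26.02
tcp_pos: [0.5127, 0.0022, 0.0079]
tool_rot: [-180.0, -0.0, 174.5]
force: [1.1, -0.4, 0.8]
finger_gap: 0.186
gripper_force: 30.0
width at .41,.52 [0.059 0.06 ] cam [0.4385 0.0083 0.2103]
mid [0.4109 0.0111 0.014 ] [0.5103 0.0015 0.014 ] [0.5127 0.0022 0.0079]
```

```bash
python3 inch.py '{"moves":[[0,0,0,0.0015,0],[0,0,0,0,0],[0,0,0,0,0]]}';python3 inch.py '{"moves":[[0,0,0,0.0015,0],[0,0,0,0,0],[0,0,0,0,0]]}'
python3 wid.py
```

```text
time: 26.45
tcp_pos: [0.5127, 0.0022, 0.0064]
tool_rot: [180.0, -0.0, 174.5]
force: [1.8, 0.5, 0.8]
finger_gap: 0.191
gripper_force: 30.0
time: 26.82
tcp_pos: [0.5129, 0.0022, 0.005]
tool_rot: [-180.0, 0.0, 174.5]
force: [1.9, -1.0, 1.0]
finger_gap: 0.186
gripper_force: 30.0
width at .41,.52 [0.059  0.0589] cam [0.4386 0.0083 0.2074]
mid [0.4114 0.011  0.014 ] [0.5094 0.0016 0.014 ] [0.5128 0.0022 0.0049]
```

```bash
python3 inch.py '{"moves":[[0,0,0,0.001,0],[0,0,0,0,0],[0,0,0,0,0]]}';python3 inch.py '{"moves":[[0,0,0,0.001,0],[0,0,0,0,0],[0,0,0,0,0]]}'
```

```text
time: 27.25
tcp_pos: [0.5128, 0.0022, 0.0049]
tool_rot: [-180.0, -0.0, 174.5]
force: [-1.4, 0.7, 9.5]
finger_gap: 0.189
gripper_force: 30.0
time: 27.62
tcp_pos: [0.5129, 0.0022, 0.0048]
tool_rot: [-180.0, -0.1, 174.5]
force: [-3.9, 1.1, 16.7]
finger_gap: 0.185
gripper_force: 30.0
```

```bash
python3 wid.py
```

```text
width at .41,.52 [0.0589 0.059 ] cam [0.4389 0.0083 0.2073]
mid [0.4115 0.011  0.014 ] [0.5094 0.0019 0.014 ] [0.5129 0.0022 0.0048]
```

```bash
python3 inch.py '{"moves":[[0,0,0,-0.002,0],[0,0,0,0,0]]}'; python3 inch.py '{"moves":[[0.4,0,0,0,0],[0.4,0,0,0,0],[0.4,0,0,0,0],[0.4,0,0,0,0],[0.4,0,0,-0.003,0]]}'; python3 inch.py '{"moves":[[0.6,0,0,-0.01,0],[0.8,0,0,-0.02,0],[0.8,0.01,0,-0.03,0],[0.8,0.017,0,-0.02,0],[0.8,0,0,0,0]]}'; python3 inch.py '{"moves":[[0.8,0,0,0,0],[0.8,0,0,0,0]]}'; python3 wid.py
python3 - <<'E'
from h import *
a=cv2.imread("pics/wid.png");c=dict(np.load("pics/wid.npz"))
h=cv2.cvtColor(a,cv2.COLOR_BGR2HSV);m=((h[...,0]>9)&(h[...,0]<24)&(h[...,1]>60)&(h[...,2]>70)).astype(np.uint8);m[:,:180]=0;m[:,450:]=0
m=cv2.morphologyEx(m,cv2.MORPH_OPEN,np.ones((3,3)));n,l,st,_=cv2.connectedComponentsWithStats(m)
for i in 1+np.argsort(-st[1:,4])[:3]:
    P=cv2.approxPolyDP(cv2.convexHull(np.argwhere(l==i)[:,::-1].astype(np.int32)),4,True).reshape(-1,2); print(st[i],P.tolist(),onplane(c,P,.014)[:,:2].tolist())
E
```

```text
time: 27.92
tcp_pos: [0.5128, 0.0022, 0.0049]
tool_rot: [180.0, 0.0, 174.5]
force: [2.4, -0.3, 1.1]
finger_gap: 0.188
gripper_force: 30.0
time: 28.55
tcp_pos: [0.5125, 0.0022, 0.0078]
tool_rot: [180.0, -0.0, 174.5]
force: [1.3, 1.3, -0.0]
finger_gap: 0.403
gripper_force: 0.0
time: 29.18
tcp_pos: [0.487, 0.0046, 0.09]
tool_rot: [-180.0, 0.3, 174.5]
force: [-0.6, -0.1, 0.9]
finger_gap: 0.8
gripper_force: 0.0
time: 29.42
tcp_pos: [0.4857, 0.0048, 0.087]
tool_rot: [180.0, -0.1, 174.5]
force: [-0.2, -0.5, -0.4]
finger_gap: 0.801
gripper_force: 0.0
width at .41,.52 [0.059  0.0592] cam [0.4118 0.0109 0.2896]
mid [0.4035 0.0118 0.014 ] [0.5164 0.001  0.014 ] [0.4856 0.0048 0.087 ]
[  269   131    81   196 14767] [[346, 131], [344, 323], [276, 326], [270, 132]] [[0.4032666071819785, 0.03912995184454302], [0.5576250639202237, 0.026699505258862617], [0.5549157859252913, -0.030650111011420834], [0.3986545949208946, -0.016452589523367044]]
[ 227  447  223   14 2881] [[449, 447], [449, 459], [227, 460], [233, 447]] [[0.6968448302610517, 0.11675176958441606], [0.7112155086663501, 0.11696847438102069], [0.6912805683622721, -0.09431593252083319], [0.6765270057040499, -0.08620625663595255]]
```

```bash
python3 inch.py '{"moves":[[0.5,0.007,-0.0006,0.03,0],[0.5,0,0,0.03,0],[0.5,0,0,0.01,0],[0.5,0,0,0.004,0],[0.5,0,0,0,0]]}'; python3 inch.py '{"moves":[[0.3,0,0,0,0],[0.2,0,0,0,0],[0.0,0,0,0,0],[0,0,0,0,0],[0,0,0,0,0]]}'; python3 inch.py '{"moves":[[0,0,0,-0.01,0],[0,0,0,-0.01,0],[0,0,0,0,0]]}'; python3 wid.py
```

```text
time: 30.1
tcp_pos: [0.4796, 0.0047, 0.0145]
tool_rot: [-180.0, 0.1, 174.5]
force: [0.3, 0.1, 0.6]
finger_gap: 0.501
gripper_force: 0.0
time: 30.72
tcp_pos: [0.4792, 0.0049, 0.0143]
tool_rot: [180.0, 0.0, 174.5]
force: [-0.6, 0.5, 2.9]
finger_gap: 0.181
gripper_force: 30.0
time: 31.1
tcp_pos: [0.4798, 0.0046, 0.0351]
tool_rot: [-180.0, 0.1, 174.5]
force: [0.1, 0.4, -2.6]
finger_gap: 0.181
gripper_force: 30.0
width at .41,.52 [0.0647 0.0649] cam [0.4048 0.0109 0.2368]
mid [0.4016 0.0113 0.014 ] [0.4867 0.0031 0.014 ] [0.4793 0.0047 0.0345]
```

```bash
python3 - <<'E'
from h import *
# dish: top0 and scene0 inner/outer outline
t=cv2.imread("pics/top0.png");c=manip.get_calibration("top");hsv=cv2.cvtColor(t,cv2.COLOR_BGR2HSV)
roi=t[232:330,215:268]; cv2.imwrite("pics/dish.png",cv2.resize(roi,None,fx=6,fy=6,interpolation=cv2.INTER_CUBIC))
for v in (250,262,272,282,292,302,312): print(v,t[v,216:268].mean(1).astype(int).tolist())
E
```

```text
250 [139, 138, 135, 140, 145, 149, 153, 154, 155, 154, 152, 160, 191, 182, 150, 145, 194, 200, 151, 147, 184, 206, 211, 213, 211, 212, 214, 210, 206, 204, 210, 213, 212, 213, 215, 213, 212, 217, 218, 208, 192, 191, 178, 145, 116, 110, 126, 141, 153, 160, 162, 159]
262 [151, 154, 158, 159, 158, 152, 148, 147, 148, 150, 159, 186, 173, 141, 150, 196, 199, 141, 130, 177, 203, 207, 208, 209, 209, 209, 210, 209, 209, 210, 209, 209, 209, 210, 211, 210, 211, 212, 209, 195, 194, 173, 135, 110, 116, 142, 153, 155, 159, 160, 156, 147]
272 [166, 169, 168, 164, 157, 142, 142, 156, 166, 174, 189, 173, 142, 153, 196, 199, 141, 129, 177, 203, 209, 209, 209, 209, 208, 209, 209, 209, 210, 210, 210, 210, 211, 210, 211, 210, 210, 206, 199, 196, 175, 136, 111, 115, 140, 154, 158, 158, 158, 157, 154, 152]
282 [139, 150, 165, 171, 171, 171, 165, 164, 173, 190, 175, 143, 152, 196, 199, 142, 128, 176, 203, 208, 209, 208, 209, 209, 209, 210, 210, 210, 210, 210, 210, 211, 210, 211, 211, 211, 206, 198, 196, 176, 138, 112, 111, 127, 138, 139, 135, 136, 137, 147, 158, 161]
292 [152, 144, 143, 152, 160, 160, 157, 165, 187, 175, 141, 152, 196, 200, 142, 130, 177, 203, 209, 208, 209, 209, 209, 209, 210, 210, 209, 210, 210, 212, 211, 211, 211, 211, 213, 212, 201, 196, 180, 140, 113, 113, 135, 148, 155, 156, 159, 161, 163, 165, 166, 167]
302 [153, 159, 160, 158, 151, 151, 167, 189, 176, 142, 153, 196, 200, 145, 130, 178, 203, 208, 209, 209, 210, 210, 210, 209, 211, 210, 211, 211, 211, 212, 211, 212, 211, 213, 210, 194, 194, 182, 143, 114, 114, 143, 160, 164, 160, 158, 160, 162, 165, 166, 165, 163]
312 [171, 159, 148, 151, 160, 169, 187, 184, 164, 151, 150, 150, 148, 148, 148, 151, 154, 156, 161, 166, 170, 170, 170, 169, 176, 182, 183, 181, 183, 190, 193, 198, 197, 192, 185, 194, 183, 145, 113, 115, 145, 167, 167, 164, 163, 165, 165, 165, 163, 158, 153, 157]
```

```bash
python3 inch.py '{"moves":[[0,0,0,-0.03,0],[0,0,0.02,-0.04,0],[0,0,0.03,-0.04,0],[0,0,0.03,-0.04,0],[0,0,0.005,-0.01,0]]}'; python3 inch.py '{"moves":[[0,0,0,0,0],[0,0,0,0,0]]}'; python3 - <<'E'
from h import *
a=manip.snapshot("wrist");c=manip.get_calibration("wrist");np.savez("pics/w7.npz",**c);cv2.imwrite("pics/w7.png",a)
q=proj(c,[[.39,.26,.048],[.6,.25,.048],[.6,.17,.048],[.39,.18,.048]]);print(q)
g=a.mean(2).astype(int)
for v in (int(q[:,1].mean())-40,int(q[:,1].mean()),int(q[:,1].mean())+40):
    print(v,int(q[:,0].min())-15,g[v,int(q[:,0].min())-15:int(q[:,0].max())+15].tolist())
u=int(q[:,0].mean())
for uu in(u-15,u+15): print(uu,int(q[:,1].min())-30,g[max(0,int(q[:,1].min())-30):int(q[:,1].max())+30,uu].tolist())
E
```

```text
time: 31.78
tcp_pos: [0.4884, 0.0905, 0.1966]
tool_rot: [180.0, 0.3, 174.7]
force: [-0.3, -0.1, -1.2]
finger_gap: 0.177
gripper_force: 30.0
time: 32.02
tcp_pos: [0.4857, 0.0887, 0.1917]
tool_rot: [-180.0, -0.2, 174.5]
force: [-0.3, 0.4, -1.9]
finger_gap: 0.181
gripper_force: 30.0
[[486.585  105.0796]
 [472.0256 315.8057]
 [396.6335 322.7567]
 [399.342  113.3025]]
174 381 [111, 109, 113, 110, 108, 108, 106, 94, 77, 72, 76, 72, 77, 74, 73, 76, 71, 83, 100, 118, 125, 138, 145, 144, 147, 132, 139, 147, 120, 141, 148, 145, 146, 146, 148, 148, 145, 147, 145, 148, 148, 148, 145, 148, 146, 145, 145, 146, 148, 147, 145, 146, 148, 145, 147, 144, 145, 147, 145, 147, 146, 146, 146, 145, 145, 145, 144, 144, 146, 146, 146, 142, 120, 70, 68, 70, 69, 73, 68, 69, 68, 68, 83, 124, 147, 146, 146, 147, 127, 85, 68, 72, 69, 70, 83, 98, 112, 123, 138, 146, 147, 136, 116, 106, 106, 107, 108, 108, 109, 105, 105, 102, 100, 93, 85, 77, 72, 82, 90, 98]
214 381 [106, 105, 106, 107, 103, 86, 74, 73, 73, 71, 72, 73, 75, 74, 79, 96, 109, 122, 131, 144, 147, 148, 135, 138, 148, 143, 147, 144, 145, 146, 144, 143, 14
[... 2927 characters left out ...]
71, 66, 71, 70, 68, 71, 73, 68, 72, 67, 70, 72, 69, 68, 70, 71, 69, 71, 71, 70, 68, 71, 71, 68, 69, 70, 72, 69, 69, 70, 66, 69, 69, 71, 69, 69, 68, 71, 72, 69, 69, 68, 70, 69, 69, 71, 69, 67, 69, 69, 71, 69, 67, 70, 70, 69, 65, 70, 69, 68, 69, 68, 68, 67, 69, 70, 75, 70, 66, 73, 72, 77, 80, 87, 95, 108, 112, 115, 121, 126, 134, 137, 141, 142, 149, 146, 144, 143, 146, 143, 145, 142, 145, 145, 144, 142, 143, 147, 145, 146, 148, 144, 147, 144, 149, 151, 149, 153, 169, 182, 180, 170, 144, 106, 93, 89, 78, 79, 87, 98, 110, 111, 111, 111, 108, 104, 101, 95, 99, 104, 105, 108, 112, 114, 118, 115, 115, 116, 113, 112, 107, 104, 105, 104, 105, 108, 109, 109, 96, 61, 28, 28, 28, 25, 29, 32, 28, 29, 26]
```

```bash
python3 inch.py '{"moves":[[0,0,-0.03,0,0],[0,0,-0.04,0,0],[0,0,-0.03,0,0],[0,0,0,0,0],[0,0,0,0,0]]}'; python3 - <<'E'
from h import *
import json
a=manip.snapshot("wrist");c=manip.get_calibration("wrist");np.savez("pics/w8.npz",**c);cv2.imwrite("pics/w8.png",a)
st=manip.state();print(st["tcp_pos"])
# resample the dish plane z=.048 to a metric grid in stand-like axes, print profiles
xs=np.array([.9954,-.0958]);ys=np.array([.0958,.9954]);
t=cv2.imread("pics/top0.png");ct=manip.get_calibration("top")
o=np.array([.4938,.218])
def prof(img,c,pts):
    q=proj(c,np.c_[pts,np.full(len(pts),.048)]).astype(np.float32)
    return cv2.remap(cv2.cvtColor(img,cv2.COLOR_BGR2GRAY),q[:,0].reshape(1,-1),q[:,1].reshape(1,-1),cv2.INTER_LINEAR)[0]
S=np.arange(-.056,.057,.002);U=np.arange(-.116,.117,.002)
for nm,img,cc in(("w",a,c),("t",t,ct)):
    for x in(-.05,0,.05): print(nm,"across x",x,dict(zip((S*1000).round().astype(int).tolist(),prof(img,cc,o+x*xs+S[:,None]*ys).tolist())))
    for y in(-.02,.02): print(nm,"along y",y,dict(zip((U*1000).round().astype(int).tolist(),prof(img,cc,o+y*ys+U[:,None]*xs).tolist())))
E
```

```text
time: 32.7
tcp_pos: [0.477, -0.0099, 0.1931]
tool_rot: [180.0, -0.1, 174.5]
force: [0.8, 0.2, -2.7]
finger_gap: 0.182
gripper_force: 30.0
[ 0.4771 -0.0096  0.1933]
w across x -0.05 {-56: 72, -54: 74, -52: 73, -50: 75, -48: 75, -46: 83, -44: 115, -42: 143, -40: 153, -38: 152, -36: 152, -34: 152, -32: 150, -30: 155, -28: 151, -26: 154, -24: 151, -22: 152, -20: 153, -18: 153, -16: 153, -14: 150, -12: 152, -10: 154, -8: 153, -6: 152, -4: 147, -2: 90, 0: 73, 2: 72, 4: 73, 6: 72, 8: 75, 10: 74, 12: 75, 14: 126, 16: 151, 18: 151, 20: 87, 22: 74, 24: 74, 26: 75, 28: 91, 30: 116, 32: 139, 34: 152, 36: 108, 38: 100, 40: 116, 42: 125, 44: 127, 46: 124, 48: 122, 50: 117, 52: 123, 54: 128, 56: 131}
w across x 0 {-56: 73, -54: 73, -52: 72, -50: 73, -48: 73, -46: 91, -44: 119, -42: 144, -40: 153, -38: 152, -36: 151, -34: 154, -32: 152, -30: 153, -28: 153, -26: 151, -24: 153, -22: 153, -20: 152, -18: 152, -16: 152, -14: 154, -12: 151, -10: 151, -8: 152, -6: 152, -4: 144, -2: 74, 0: 73, 2: 73, 4: 73, 6: 72, 8: 72, 10: 74, 12: 76, 14: 140, 16: 153, 18: 153, 20: 81, 22: 73, 24: 75, 26: 74, 28: 97, 30: 
[... 6056 characters left out ...]
-34: 139, -32: 140, -30: 138, -28: 135, -26: 133, -24: 131, -22: 127, -20: 124, -18: 124, -16: 123, -14: 128, -12: 132, -10: 136, -8: 139, -6: 139, -4: 138, -2: 134, 0: 133, 2: 131, 4: 128, 6: 128, 8: 127, 10: 128, 12: 130, 14: 133, 16: 136, 18: 141, 20: 140, 22: 138, 24: 136, 26: 133, 28: 132, 30: 132, 32: 132, 34: 133, 36: 135, 38: 135, 40: 137, 42: 141, 44: 142, 46: 140, 48: 139, 50: 137, 52: 136, 54: 134, 56: 134, 58: 135, 60: 137, 62: 138, 64: 139, 66: 141, 68: 142, 70: 143, 72: 141, 74: 141, 76: 145, 78: 157, 80: 178, 82: 199, 84: 212, 86: 218, 88: 218, 90: 203, 92: 174, 94: 157, 96: 154, 98: 161, 100: 163, 102: 161, 104: 156, 106: 147, 108: 140, 110: 142, 112: 146, 114: 151, 116: 153}
```

```bash
python3 - <<'E'
from h import *
xs=np.array([.9954,-.0958]);ys=np.array([.0958,.9954]);o=np.array([.4938,.218])
a=cv2.imread("pics/w7.png");c=dict(np.load("pics/w7.npz"));S=np.arange(-.056,.05,.001)
for x in(-.06,0,.06):
    q=proj(c,np.c_[o+x*xs+S[:,None]*ys,np.full(len(S),.048)]).astype(np.float32)
    g=cv2.remap(cv2.cvtColor(a,cv2.COLOR_BGR2GRAY),q[:,0].reshape(1,-1),q[:,1].reshape(1,-1),cv2.INTER_LINEAR)[0]
    print(x,dict(zip((S*1000).round().astype(int).tolist(),g.tolist())))
# held lid edges + bar in w8, in wrist frame vs tcp
a=cv2.imread("pics/w8.png");c=dict(np.load("pics/w8.npz"))
h=cv2.cvtColor(a,cv2.COLOR_BGR2HSV);m=((h[...,0]>9)&(h[...,0]<24)&(h[...,1]>60)&(h[...,2]>70))
for v in(110,150,200,240):
    u=np.flatnonzero(m[v,200:420])+200;print(v,u[0],u[-1],(u[0]+u[-1])/2)
col=np.flatnonzero(m[:,275])
print(col[:3],col[-3:]); 
print(proj(c,[[.4771,-.0096,.2121]]))
E
```

```text
-0.06 {-56: 120, -55: 99, -54: 80, -53: 75, -52: 75, -51: 74, -50: 76, -49: 76, -48: 74, -47: 74, -46: 81, -45: 100, -44: 113, -43: 126, -42: 139, -41: 149, -40: 148, -39: 140, -38: 132, -37: 144, -36: 145, -35: 143, -34: 148, -33: 148, -32: 149, -31: 149, -30: 147, -29: 147, -28: 149, -27: 148, -26: 148, -25: 148, -24: 147, -23: 147, -22: 148, -21: 148, -20: 147, -19: 150, -18: 150, -17: 149, -16: 149, -15: 149, -14: 150, -13: 147, -12: 147, -11: 149, -10: 146, -9: 149, -8: 147, -7: 149, -6: 149, -5: 148, -4: 148, -3: 149, -2: 148, -1: 148, 0: 148, 1: 146, 2: 147, 3: 147, 4: 146, 5: 146, 6: 141, 7: 114, 8: 76, 9: 70, 10: 70, 11: 70, 12: 74, 13: 73, 14: 73, 15: 71, 16: 75, 17: 103, 18: 138, 19: 149, 20: 146, 21: 146, 22: 134, 23: 98, 24: 73, 25: 70, 26: 68, 27: 69, 28: 80, 29: 97, 30: 115, 31: 126, 32: 143, 33: 147, 34: 146, 35: 136, 36: 119, 37: 116, 38: 122, 39: 125, 40: 125, 41: 122, 42: 118, 43: 117, 44: 115, 45: 113, 46: 115, 47: 115, 48: 114, 49: 112, 50: 113}
0 {-56: 102, -55: 83, -54: 75, -53: 74, -52: 75, -51: 73, -50: 76, -49: 72, -48: 73, -47: 75, -46: 89, -45: 106, -44: 1
[... 1262 characters left out ...]
 -15: 145, -14: 146, -13: 147, -12: 146, -11: 146, -10: 146, -9: 144, -8: 144, -7: 146, -6: 146, -5: 145, -4: 145, -3: 146, -2: 145, -1: 147, 0: 148, 1: 147, 2: 146, 3: 146, 4: 145, 5: 144, 6: 121, 7: 73, 8: 71, 9: 67, 10: 71, 11: 70, 12: 72, 13: 72, 14: 70, 15: 74, 16: 104, 17: 138, 18: 145, 19: 147, 20: 146, 21: 139, 22: 98, 23: 69, 24: 70, 25: 72, 26: 74, 27: 83, 28: 98, 29: 113, 30: 121, 31: 133, 32: 144, 33: 147, 34: 135, 35: 119, 36: 109, 37: 109, 38: 106, 39: 104, 40: 103, 41: 102, 42: 102, 43: 101, 44: 99, 45: 96, 46: 95, 47: 90, 48: 90, 49: 94, 50: 96}Traceback (most recent call last):
  File "<stdin>", line 12, in <module>
IndexError: index 0 is out of bounds for axis 0 with size 0
```

```bash
python3 - <<'E'
from h import *
xs=np.array([.9954,-.0958]);ys=np.array([.0958,.9954])
a=cv2.imread("pics/w8.png");c=dict(np.load("pics/w8.npz"))
h=cv2.cvtColor(a,cv2.COLOR_BGR2HSV);m=((h[...,0]>9)&(h[...,0]<24)&(h[...,1]>60)&(h[...,2]>70)).astype(np.uint8);m[:,:200]=0;m[:,420:]=0
n,l,st,_=cv2.connectedComponentsWithStats(m)
T=np.array([.4771,-.0096])
for i in 1+np.argsort(-st[1:,4])[:2]:
    P=cv2.approxPolyDP(cv2.convexHull(np.argwhere(l==i)[:,::-1].astype(np.int32)),4,True).reshape(-1,2)
    q=onplane(c,P,.193)[:,:2]-T; print(st[i],P.tolist(),np.c_[q@xs,q@ys].round(4).tolist())
    for v in range(st[i][1]+10,st[i][1]+st[i][3],25):
        u=np.flatnonzero(l[v]==i);q=onplane(c,[[u[0]-.5,v],[u[-1]+.5,v]],.193)[:,:2]-T;print(v,u[0],u[-1],(q@xs)[0].round(4),(q@ys).round(4),(q@ys).mean().round(4))
E
```

```text
[  255   137   109   228 17790] [[359, 138], [363, 150], [357, 300], [330, 364], [288, 364], [261, 300], [255, 143], [258, 138]] [[-0.0787, 0.0262], [-0.0723, 0.0286], [0.0162, 0.0284], [0.0607, 0.0126], [0.0607, -0.0143], [0.0162, -0.0301], [-0.076, -0.0303], [-0.0786, -0.0286]]
147 256 362 -0.0739 [-0.0301  0.0283] -0.0009
172 256 362 -0.0604 [-0.0306  0.0288] -0.0009
197 257 361 -0.0465 [-0.0305  0.0287] -0.0009
222 258 360 -0.0322 [-0.0305  0.0287] -0.0009
247 259 359 -0.0173 [-0.0304  0.0286] -0.0009
272 260 358 -0.0018 [-0.0304  0.0286] -0.0009
297 261 357 0.0143 [-0.0303  0.0286] -0.0009
322 292 326 0.031 [-0.0117  0.01  ] -0.0009
347 289 329 0.0484 [-0.0138  0.0121] -0.0008
[ 200  439  220   22 3484] [[419, 459], [218, 460], [200, 459], [200, 447], [419, 439]] [[0.1376, 0.0766], [0.1382, -0.0647], [0.1375, -0.0774], [0.127, -0.0765], [0.1202, 0.075]]
449 200 419 0.1287 [-0.077   0.0762] -0.0004
```

```bash
python3 inch.py '{"moves":[[0,0.0013,0.03,0,0.2],[0,0.001,0.045,0,0.2],[0,0.001,0.045,0,0],[0,0.001,0.045,0,0],[0,0.001,0.04,0,0]]}' >/dev/null; python3 inch.py '{"moves":[[0,0,0.0183,0,0],[0,0,0,0.03,0],[0,0,0,0.04,0],[0,0,0,0.03,0],[0,0,0,0.015,0]]}'; python3 inch.py '{"moves":[[0,0,0,0,0],[0,0,0,0,0],[0,0,0,0,0],[0,0,0,0,0]]}'; python3 - <<'E'
from h import *
np.savez("pics/w9.npz",**manip.get_calibration("wrist"));a=manip.snapshot("wrist");cv2.imwrite("pics/w9.png",a)
c=dict(np.load("pics/w9.npz"));p=manip.state()["tcp_pos"];xs=np.array([.9954,-.0958]);ys=np.array([.0958,.9954])
print(p,p[:2]@xs,p[:2]@ys)
g=cv2.cvtColor(a,cv2.COLOR_BGR2GRAY);o=np.array([.4938,.218])
S=np.arange(-.06,.05,.001)
for x in(-.05,-.02):
    q=proj(c,np.c_[o+x*xs+S[:,None]*ys,np.full(len(S),.048)]).astype(np.float32)
    print(x,dict(zip((S*1000).round().astype(int).tolist(),cv2.remap(g,q[:,0].reshape(1,-1),q[:,1].reshape(1,-1),cv2.INTER_LINEAR)[0].tolist())))
h=cv2.cvtColor(a,cv2.COLOR_BGR2HSV);m=((h[...,0]>9)&(h[...,0]<24)&(h[...,1]>60)&(h[...,2]>70))
for v in(150,200,250):
    u=np.flatnonzero(m[v,200:420])+200;q=onplane(c,[[u[0]-.5,v],[u[-1]+.5,v]],p[2]-.0003)[:,:2]-p[:2];print(v,q@xs,q@ys)
E
```

```text
time: 34.0
tcp_pos: [0.4935, 0.2122, 0.077]
tool_rot: [-179.9, -0.2, 174.1]
force: [0.2, -0.6, -1.3]
finger_gap: 0.182
gripper_force: 30.0
time: 34.5
tcp_pos: [0.4953, 0.2127, 0.0799]
tool_rot: [180.0, 0.1, 174.1]
force: [0.3, 0.2, -2.0]
finger_gap: 0.181
gripper_force: 30.0
[0.4951 0.2127 0.0796] 0.4724826635927329 0.25913751369146015
-0.05 {-60: 114, -59: 113, -58: 115, -57: 114, -56: 115, -55: 116, -54: 117, -53: 117, -52: 114, -51: 113, -50: 112, -49: 111, -48: 113, -47: 112, -46: 112, -45: 108, -44: 108, -43: 123, -42: 134, -41: 143, -40: 115, -39: 77, -38: 92, -37: 103, -36: 104, -35: 104, -34: 104, -33: 105, -32: 107, -31: 107, -30: 109, -29: 110, -28: 111, -27: 108, -26: 109, -25: 107, -24: 103, -23: 104, -22: 100, -21: 102, -20: 104, -19: 106, -18: 104, -17: 105, -16: 109, -15: 105, -14: 102, -13: 102, -12: 103, -11: 103, -10: 102, -9: 104, -8: 101, -7: 104, -6: 106, -5: 106, -4: 108, -3: 105, -2: 105, -1: 103, 0: 100, 1: 104, 2: 106, 3: 106, 4: 109, 5: 111, 6: 111, 7: 110, 8: 110, 9: 109, 10: 109, 11: 108, 12: 109, 13: 109, 14: 112, 15: 111, 16: 113, 17: 111, 18: 111, 19: 1
[... 714 characters left out ...]
86, -15: 95, -14: 98, -13: 102, -12: 106, -11: 108, -10: 109, -9: 109, -8: 107, -7: 108, -6: 105, -5: 108, -4: 108, -3: 110, -2: 111, -1: 111, 0: 110, 1: 111, 2: 108, 3: 107, 4: 106, 5: 97, 6: 104, 7: 108, 8: 109, 9: 108, 10: 107, 11: 109, 12: 107, 13: 108, 14: 108, 15: 109, 16: 107, 17: 106, 18: 108, 19: 107, 20: 108, 21: 108, 22: 107, 23: 107, 24: 107, 25: 106, 26: 104, 27: 103, 28: 94, 29: 100, 30: 115, 31: 126, 32: 140, 33: 145, 34: 145, 35: 136, 36: 114, 37: 118, 38: 116, 39: 115, 40: 116, 41: 117, 42: 119, 43: 120, 44: 120, 45: 121, 46: 122, 47: 122, 48: 125, 49: 122}
150 [-0.0724 -0.072 ] [-0.0296  0.0289]
200 [-0.0449 -0.0445] [-0.0297  0.0292]
250 [-0.0155 -0.0151] [-0.0298  0.0289]
```

```bash
python3 inch.py '{"moves":[[0,0,0,0.006,0],[0,0,0,0.006,0],[0,0,0,0,0],[0,0,0,0,0],[0,0,0,0,0]]}'; python3 inch.py '{"moves":[[0,0,0,0,0],[0,0,0,0,0]]}'; python3 - <<'E'
from h import *
p=manip.state()["tcp_pos"];xs=np.array([.9954,-.0958]);ys=np.array([.0958,.9954]);print(p,p[:2]@xs,p[:2]@ys)
a=manip.snapshot("wrist");c=manip.get_calibration("wrist");cv2.imwrite("pics/w10.png",a)
g=cv2.cvtColor(a,cv2.COLOR_BGR2GRAY);o=np.array([.4938,.218]);U=np.arange(-.11,-.06,.001)
for y in (-.02,.01):
    q=proj(c,np.c_[o+y*ys+U[:,None]*xs,np.full(len(U),.048)]).astype(np.float32)
    print(y,dict(zip((U*1000).round().astype(int).tolist(),cv2.remap(g,q[:,0].reshape(1,-1),q[:,1].reshape(1,-1),cv2.INTER_LINEAR)[0].tolist())))
h=cv2.cvtColor(a,cv2.COLOR_BGR2HSV);m=((h[...,0]>9)&(h[...,0]<24)&(h[...,1]>60)&(h[...,2]>70))
for u in(280,310,340):
    v=np.flatnonzero(m[100:300,u])[0]+100; q=onplane(c,[[u,v-.5]],p[2]-.0003)[:,:2];print(u,v,q@xs,(q-p[:2])@xs)
E
```

```text
time: 35.17
tcp_pos: [0.4949, 0.2126, 0.0671]
tool_rot: [180.0, 0.0, 174.1]
force: [0.0, -0.0, -1.7]
finger_gap: 0.181
gripper_force: 30.0
time: 35.42
tcp_pos: [0.4948, 0.2126, 0.0671]
tool_rot: [180.0, 0.0, 174.1]
force: [-0.2, 1.0, -1.9]
finger_gap: 0.183
gripper_force: 30.0
[0.4948 0.2126 0.0671] 0.47213033454793296 0.2590365616187412
-0.02 {-110: 92, -109: 102, -108: 113, -107: 125, -106: 125, -105: 131, -104: 167, -103: 170, -102: 164, -101: 158, -100: 157, -99: 157, -98: 155, -97: 154, -96: 154, -95: 153, -94: 149, -93: 151, -92: 149, -91: 149, -90: 148, -89: 147, -88: 158, -87: 172, -86: 168, -85: 163, -84: 125, -83: 108, -82: 95, -81: 84, -80: 138, -79: 153, -78: 126, -77: 118, -76: 112, -75: 106, -74: 103, -73: 101, -72: 104, -71: 103, -70: 102, -69: 104, -68: 102, -67: 101, -66: 103, -65: 104, -64: 102, -63: 102, -62: 102, -61: 102}
0.01 {-110: 120, -109: 123, -108: 125, -107: 127, -106: 127, -105: 132, -104: 162, -103: 174, -102: 165, -101: 163, -100: 157, -99: 157, -98: 157, -97: 155, -96: 153, -95: 151, -94: 148, -93: 150, -92: 144, -91: 143, -90: 142, -89: 139, -88: 148, -87: 171, -86: 171, -85: 169, -84: 136, -83: 111, -82: 97, -81: 84, -80: 106, -79: 152, -78: 137, -77: 130, -76: 122, -75: 113, -74: 111, -73: 111, -72: 110, -71: 108, -70: 110, -69: 109, -68: 111, -67: 113, -66: 110, -65: 111, -64: 110, -63: 109, -62: 108, -61: 108}
280 138 [0.3931] [-0.079]
310 138 [0.3932] [-0.0789]
340 138 [0.3933] [-0.0788]
```

```bash
python3 inch.py '{"moves":[[0,0.0009,0,0.004,0],[0,0,0,0.002,0],[0,0,0,0.002,0],[0,0,0,0,0]]}'; python3 inch.py '{"moves":[[0,0,0,0.002,0],[0,0,0,0.002,0],[0,0,0,0.002,0],[0,0,0,0,0]]}'; python3 inch.py '{"moves":[[0,0,0,0.0015,0],[0,0,0,0.0015,0],[0,0,0,0,0],[0,0,0,0,0]]}'
```

```text
time: 35.98
tcp_pos: [0.4936, 0.2126, 0.0587]
tool_rot: [-180.0, -0.0, 174.1]
force: [0.6, 0.3, -2.4]
finger_gap: 0.178
gripper_force: 30.0
time: 36.48
tcp_pos: [0.4936, 0.2127, 0.0527]
tool_rot: [-180.0, -0.0, 174.1]
force: [0.2, -0.9, -2.1]
finger_gap: 0.183
gripper_force: 30.0
time: 36.98
tcp_pos: [0.4938, 0.2127, 0.05]
tool_rot: [180.0, 0.0, 174.1]
force: [0.7, 0.2, -2.0]
finger_gap: 0.186
gripper_force: 30.0
```

Lid is inside the rim with no lateral force. Seating it now.

```bash
python3 inch.py '{"moves":[[0,0,0,0.001,0],[0,0,0,0,0],[0,0,0,0,0]]}'; python3 inch.py '{"moves":[[0,0,0,0.001,0],[0,0,0,0,0],[0,0,0,0,0]]}';python3 inch.py '{"moves":[[0,0,0,0.001,0],[0,0,0,0,0],[0,0,0,0,0]]}'
```

```text
time: 37.35
tcp_pos: [0.4938, 0.2127, 0.049]
tool_rot: [-180.0, -0.0, 174.1]
force: [-1.1, 0.6, -1.5]
finger_gap: 0.18
gripper_force: 30.0
time: 37.72
tcp_pos: [0.4939, 0.2127, 0.0483]
tool_rot: [-180.0, 0.0, 174.1]
force: [-1.2, -0.8, 2.7]
finger_gap: 0.184
gripper_force: 30.0
time: 38.1
tcp_pos: [0.494, 0.2127, 0.0482]
tool_rot: [-180.0, -0.0, 174.1]
force: [-4.2, -2.1, 8.7]
finger_gap: 0.184
gripper_force: 30.0
```

```bash
python3 inch.py '{"moves":[[0,0,0,-0.0013,0],[0,0,0,0,0],[0,0,0,0,0]]}'; python3 inch.py '{"moves":[[0.4,0,0,0,0],[0.4,0,0,0,0],[0.4,0,0,0,0],[0.4,0,0,0,0],[0.4,0,0,0,0]]}'; python3 inch.py '{"moves":[[0.5,0,0,-0.01,0],[0.5,0,0,-0.02,0],[0.5,0,0,-0.04,0],[0.5,0,0,-0.04,0],[0.5,0,0,-0.02,0]]}'; python3 inch.py '{"moves":[[0.5,0,-0.03,0,0],[0.5,0,-0.03,0,0],[0.5,0,-0.03,0,0],[0.5,0,0,0,0],[0.5,0,0,0,0]]}'
python3 - <<'E'
from h import *
xs=np.array([.9954,-.0958]);ys=np.array([.0958,.9954]);o=np.array([.4938,.218])
a=manip.snapshot("wrist");c=manip.get_calibration("wrist");cv2.imwrite("pics/w11.png",a);cv2.imwrite("pics/s11.png",manip.snapshot("scene"));cv2.imwrite("pics/t11.png",manip.snapshot("top"))
h=cv2.cvtColor(a,cv2.COLOR_BGR2HSV);m=((h[...,0]>9)&(h[...,0]<24)&(h[...,1]>60)&(h[...,2]>70)).astype(np.uint8);m[:,:350]=0
n,l,st,_=cv2.connectedComponentsWithStats(m)
for i in 1+np.argsort(-st[1:,4])[:2]:
    P=cv2.approxPolyDP(cv2.convexHull(np.argwhere(l==i)[:,::-1].astype(np.int32)),4,True).reshape(-1,2)
    q=onplane(c,P,.048)[:,:2]-o; print(st[i],P.tolist(),np.c_[q@xs,q@ys].round(4).tolist())
g=cv2.cvtColor(a,cv2.COLOR_BGR2GRAY);S=np.arange(-.06,.05,.002)
for x in(-.06,.06):
    q=proj(c,np.c_[o+x*xs+S[:,None]*ys,np.full(len(S),.048)]).astype(np.float32)
    print(x,dict(zip((S*1000).round().astype(int).tolist(),cv2.remap(g,q[:,0].reshape(1,-1),q[:,1].reshape(1,-1),cv2.INTER_LINEAR)[0].tolist())))
E
```

```text
time: 38.48
tcp_pos: [0.4939, 0.2127, 0.0483]
tool_rot: [180.0, 0.0, 174.1]
force: [-0.8, 0.0, 0.4]
finger_gap: 0.18
gripper_force: 30.0
time: 39.1
tcp_pos: [0.4938, 0.2127, 0.0482]
tool_rot: [-180.0, -0.0, 174.1]
force: [0.5, 0.4, -0.6]
finger_gap: 0.399
gripper_force: 0.0
time: 39.72
tcp_pos: [0.4951, 0.213, 0.1819]
tool_rot: [179.9, 0.3, 174.1]
force: [-0.2, -0.3, -0.1]
finger_gap: 0.5
gripper_force: 0.0
time: 40.35
tcp_pos: [0.4848, 0.1236, 0.1787]
tool_rot: [180.0, 0.0, 174.1]
force: [0.1, -0.8, 0.5]
finger_gap: 0.501
gripper_force: 0.0
[ 369  141   73  163 9751] [[438, 141], [427, 300], [393, 303], [370, 276], [375, 143]] [[-0.0783, 0.0206], [0.0755, 0.0226], [0.0784, -0.0115], [0.0495, -0.0357], [-0.0767, -0.0359]]
[ 350  437  208   24 3661] [[557, 457], [350, 460], [350, 448], [426, 439], [541, 437]] [[0.2768, 0.1933], [0.2753, -0.0496], [0.2581, -0.0501], [0.2467, 0.0359], [0.2472, 0.1688]]
-0.06 {-60: 121, -58: 121, -56: 120, -54: 122, -52: 116, -50: 78, -48: 76, -46: 79, -44: 107, -42: 137, -40: 148, -38: 126, -36: 60, -34: 86, -32: 104, -30: 106, -28: 110, -26: 110, -24: 109, -22: 104, -20: 98, -18: 103, -16: 107, -14: 105, -12: 107, -10: 101, -8: 102, -6: 107, -4: 106, -2: 106, 0: 103, 2: 109, 4: 112, 6: 112, 8: 110, 10: 111, 12: 113, 14: 111, 16: 110, 18: 110, 20: 108, 22: 110, 24: 99, 26: 74, 28: 79, 30: 115, 32: 141, 34: 148, 36: 109, 38: 106, 40: 119, 42: 122, 44: 122, 46: 118, 48: 116}
0.06 {-60: 121, -58: 119, -56: 112, -54: 104, -52: 71, -50: 31, -48: 34, -46: 41, -44: 106, -42: 130, -40: 131, -38: 131, -36: 130, -34: 131, -32: 131, -30: 134, -28: 133, -26: 133, -24: 129, -22: 108, -20: 104, -18: 104, -16: 106, -14: 105, -12: 104, -10: 103, -8: 101, -6: 100, -4: 105, -2: 108, 0: 107, 2: 108, 4: 107, 6: 108, 8: 106, 10: 106, 12: 109, 14: 103, 16: 103, 18: 106, 20: 105, 22: 112, 24: 75, 26: 70, 28: 95, 30: 122, 32: 145, 34: 141, 36: 112, 38: 115, 40: 111, 42: 102, 44: 100, 46: 98, 48: 93}
```

```bash
python3 - <<'E'
from h import *
a=cv2.imread("pics/top0.png").astype(int);b=cv2.imread("pics/t11.png").astype(int)
d=abs(a-b).max(2);print("board",d[280:305,380:440].mean(), "lid area",d[285:315,450:500].mean())
a=cv2.imread("pics/scene0.png").astype(int);b=cv2.imread("pics/s11.png").astype(int);d=abs(a-b).max(2);print(d[180:255,375:408].mean())
print(manip.close_job())
E
```

```text
board 3.86 lid area 14.061333333333334
33.74909090909091
the job is handed in; nothing more can be done
None
```

The lid came off its stud cleanly, was laid flat and released, then lifted by its handle and set level on the dish's ledge. The job was handed in at about 40 s with the robot clear. The lid sits flush in the unmoved rim. The board looked unchanged from above, though the scene-camera view of it differed and I did not check why; the salt shaker, lemon and mug were not re-checked.

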